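# Load the soldering block into its pan and clip the pan into the bench cradle

### The job

Set the tan soldering block fully down in its steel pan while the pan is still standing clear of the cradle, then pick the loaded pan up as one unit and clip it into the cradle: blue nose in under the cradle's blue roof strips, pushing the brass spring stop back gently without ramming it, tail down behind and then under the red lip. Let go so that the pan lies flat on the cradle's bed, sprung back against the red tail stop with the block still fully down in it, and leave the other things on the bench where they are.

Things in the scene. Friction and masses are not known exactly. Their poses are not given: they have to be found in the camera images.
- block_center (a point): centre of the loose tan soldering block, a plain firebrick block 110 long (its x) x 48 wide (its y) x 50 high (z) mm, 0.15 to 0.28 kg; either way round is the same. Not the flatter black charcoal block nor the big tan brick at the table's far edge.
- pan_center (a point): centre of the loose steel pan, 9 mm above its underside; 0.18 to 0.35 kg empty. Open tray 120 (x) x 58 (y) x 18 mm high, walls 3, floor 4 mm: pocket 114 x 52, 14 mm deep, so the block has 2 mm all round and stands 36 mm above the rim; when fully down block_center is 20 mm above this point. To lift it, grip across the 58 mm width at mid-length.
- pan_nose (a point): lower edge of the pan's nose tip, 88 mm along +x from pan_center and 9 mm below it: the end of a flat blue tongue at floor level, 28 mm long, 40 wide, 4 thick
- pan_tail (a point): lower edge of the pan's tail tip, 76 mm along -x from pan_center and 9 mm below it: the end of a bare steel tongue at floor level, 16 mm long, 40 wide, 4 thick
- cradle_seat (a point): nominal seat: point on top of the fixed cradle's bed, 20 mm above the table, for the middle of the pan's underside; x points to the nose end. Base plate 255 x 90 x 6 mm; bed 40 mm wide, so the pan overhangs it 9 mm each side. The whole top (bed, roof, spring stop, lip) is clamped up to 12 mm fore or aft (along x) of its nominal place: this is not measured, feel for it.
- cradle_roof (a point): nominal point on the bed below the front edge of the two blue roof strips, 77 mm along +x from cradle_seat. The strips are 10 mm above the bed and 6 mm thick, with a 24 mm slot between them, on side cheeks 46 mm apart; under them lies the brass spring stop. The nose must go in tilted down (4 degrees is too little, about 10 right).
- cradle_lip (a point): nominal point on the bed below the inner edge of the red lip, 68 mm along -x from cradle_seat. Lip 40 mm wide, underside 7 and top 17 mm above the bed; the tail stop's face is 8 mm farther along -x. To get the tail down past it the nose must push the spring stop in by 12 to 17 mm; then the spring pushes the pan back under the lip.
- spring_stop (a joint): travel of the brass spring stop along the cradle's +x, in m: 0 = out (face 8 mm behind the roof's front edge, nominally 85 mm from cradle_seat, 1.5 to 9.5 mm above the bed), 0.018 = hard end of travel: do not ram it there. It needs 4 N to start moving and 0.5 N more per mm; about 0.003 when the pan is clipped in.
- jar: bystander, leave alone: glass jar with a brass lid, 70 mm across, 65 high, origin under its middle
- charcoal: bystander, leave alone: black charcoal block 85 x 55 x 32 mm, origin under its middle
- hammer: bystander, leave alone: hammer 220 mm long, lying on the table
- bench_brush: bystander, leave alone: wooden brush 200 mm long, lying on the table
- flux_dish: bystander, leave alone: white bowl 64 mm across, 30 high, origin under its middle
Things that resemble listed ones, but are neither listed nor needed, are in the scene too. Leave any purple look-alike of the part that bears pan_center alone. Leave any green look-alike of the part that bears block_center alone.

How it is judged:
On the way, in this order (a step that is already met when the one before it is completed fails the run):
1. the block lies fully down in the pan, let go, while the pan stands on the table clear of the cradle (x of block_center in the frame of pan_center between -0.006 and 0.006 m and y of block_center in the frame of pan_center between -0.006 and 0.006 m and z of block_center in the frame of pan_center below 0.0225 m and angle between the x axis of block_center and the x axis of pan_center, either way round below 0.12 rad and horizontal distance between pan_center and cradle_seat above 0.12 m and height (world z) of pan_center below 0.014 m and contact force between the fingers and block below 0.1 N), for 0.1 s.
2. the loaded pan, block in it, pushes the spring stop back by more than 7 mm (x of block_center in the frame of pan_center between -0.006 and 0.006 m and y of block_center in the frame of pan_center between -0.006 and 0.006 m and z of block_center in the frame of pan_center below 0.0225 m and angle between the x axis of block_center and the x axis of pan_center, either way round below 0.12 rad and value of joint spring_stop above 0.007 m and contact force between pan and spring_stop above 0.5 N), for 0.05 s.
At the end, for the whole second after the job is handed in: Pan flat on the bed (2 deg, 2.5 mm in height), within 18 mm lengthwise, 6 mm sideways and 4.5 deg of its nominal seat, tail under the lip: spring stop in 1 to 7 mm; block fully down in the pan (2.5 mm in height, 6 mm sideways, 7 deg); all at rest, let go (x of block_center in the frame of pan_center between -0.006 and 0.006 m and y of block_center in the frame of pan_center between -0.006 and 0.006 m and z of block_center in the frame of pan_center below 0.0225 m and angle between the x axis of block_center and the x axis of pan_center, either way round below 0.12 rad and x of pan_center in the frame of cradle_seat between -0.018 and 0.018 m and y of pan_center in the frame of cradle_seat between -0.006 and 0.006 m and z of pan_center in the frame of cradle_seat below 0.0115 m and angle between pan_center's own z axis and vertical below 0.035 rad and angle between the x axis of pan_center and the x axis of cradle_seat, either way round below 0.08 rad and value of joint spring_stop between 0.001 and 0.007 m and linear speed of each of pan, block below 0.02 m/s); the robot touches nothing.
It fails at once if one of the other loose things (jar, charcoal, hammer, brush, dish) is shifted by more than 30 mm (distance of any of jar, charcoal, hammer, bench_brush, flux_dish from where it was at the start of the episode above 0.03 m).
It fails at once if the spring stop is rammed against its end of travel with more than 35 N (contact force between pan and spring_stop above 35 N).
It also fails if it takes over 61 s, if anything falls off the work surface, if the arm or the gripper's body presses on something with over 40 N, if the wrist force passes 120 N, or if a joint passes its speed limit or range.

### The arm

A 6-joint arm with a two-finger parallel gripper is mounted at the origin on the work surface. World frame = base frame: x ahead of the robot, y to its left, z up, the work surface at z = 0. Lengths are in m, angles in rad, forces in N, time in s.
With the tool pointing down it reaches from about 0.375 to 0.9 m from the base axis. Payload 3.1 kg.
Tool frame: the origin (TCP) lies midway between the tips of the shut fingers; the grasp point (between the pads) lies 19 mm behind it (r.tcp_to_grasp is the z of the grasp point in the tool frame, in m); z points along the fingers, y is the line along which they close (so a half turn about z gives the same grasp; the last joint's range is limited). The gripper opens to 85 mm and grips with 20 to 120 N. Pads are 22 mm wide; open, the fingers measure 114 mm over their backs; the gripper's body (76 mm by 85 mm) begins 54 mm behind the grasp point. The pads swing forward as they close: fully open they stand 13 mm farther back than shut.
Start: joints at [-1.466, 0.527, 1.433, -0, 1.181, -0.178], TCP at [0.174, -0.6, 0.231] pointing down, gripper open.
Joint ranges: [-3.08, 3.08], [-0.75, 2.2], [0.22, 2.44], [-1.43, 4.57], [0, 2.65], [-2.85, 2.85]. Speed limits (rad/s): [2.79, 2.79, 3.14, 3.14, 3.14, 3.14].

### API

Orientations are given as a 3x3 rotation matrix whose columns are the frame's x, y, z axes.
In Python, from rig import get_obs, vision, ticket, r gives the robot as it stands. The module is installed in compiled form; this text tells all that it offers.
- The arm moves only by the tool play_rows, never from a script. Its argument "plan" is a list of rows, each an object with "jaw": the opening, from -1 (shut) to 1 (fully open), so that 0 is half open; "xyz": the shift along the tool's x, y, z in mm, a list of three; "twist": the turn about the tool's z in rad. A call has 1 to 8 rows; each row shifts and turns the commanded pose from where the row before left it, along the tool's axes as they then stand; what a row does not reach is not made up. A row lasts 1/10 s, in which the tool goes at most 50 mm and 8.59 degrees, less where a joint would pass 70% of its speed; a pose out of reach is approached as far as the arm can. A call with a gripper value outside its range is refused whole. The fingers move at their own pace and stop on an object; "grip_force" is the grip in N (left out, the last holds). Time passes only in rows, so rows that do not move let the fingers close. It gives the time, the measured TCP pose, the force, the opening and the grip force at its end, in the units of the state.
- get_obs(): the state, without advancing time (a new reading comes with each control period).
- vision.camera(name): name is "scene" or "top" or "wrist"; returns a dict with "image" (384x512x3 uint8, red, green, blue), "range_z" (384x512 float32, m along the optical axis (not along the pixel's ray), 0 where there is no reading), "fx", "fy", "cx", "cy" (pixels), "k1" (the pictures are not rectified: a ray, as slopes to the right and down, at radius r is drawn at 1 + k1 r^2 times it, then the intrinsics apply), "R" (3x3) and "t" (3): a world point X has camera coordinates R X + t; the wrist camera has in their place "hand_eye" (4x4, takes a point from camera to tool coordinates, whose origin is the TCP and whose axes are the flange's). Camera axes: x right, y down, z forward; pixel columns grow to the right and rows downward; lengths in m; the calibration is good to about 2 mm. A picture is of the moment at which its call begins: read the wrist's pose just before it.
- ticket.hand_in(): hands the job in; it is judged then, once.
The state is a dict: "t": time; "joints": joint angles; "dq": joint speeds; "effort": joint torques, N m; "position": TCP position; "eef_rot": TCP orientation; "force": force on the tool from outside, world axes, zero at the start; "torque": the same for the moment, N m; "finger_gap": opening from 0.0 (shut) to 1.0 (fully open); "gripper_force": force on a finger pad.
Only numpy, scipy, OpenCV 4.12 (cv2) and the standard library are available. Lean on these libraries where they do the work, as an engineer would, in place of code of your own. Each camera call takes 0.05 s, during which the arm holds its last target. There are 200 camera calls.

## Working session

There is one attempt and no reset: what is moved stays moved. The work goes in short steps, Python scripts to look and compute and a tool call to move; the robot and the scene stay as the last step left them, time stands still between calls to the robot, and variables do not carry over. Pictures are saved under pics/ and viewed, at most 10 in all, crops included, and the job is handed in when it is done.

Besides the shell and the picture viewer there is one more tool, called by a JSON object that holds its "api" and its "payload". play_rows: Moves the arm, as the interface text tells. Its arguments: {"type":"object","properties":{"plan":{"type":"array","items":{"type":"object","properties":{"jaw":{"type":"number"},"xyz":{"type":"array","items":{"type":"number"}},"twist":{"type":"number"}}}},"grip_force":{"type":"number"}},"required":["plan"]}

```bash
mkdir -p pics; cat > h.py <<'E'
import numpy as np, cv2
from rig import get_obs, vision, ticket, r
def cloud(c, T=None):
    h,w=c["range_z"].shape
    u,v=np.meshgrid(np.arange(w),np.arange(h))
    K=np.array([[c["fx"],0,c["cx"]],[0,c["fy"],c["cy"]],[0,0,1.]])
    p=cv2.undistortPoints(np.stack([u,v],-1).reshape(-1,1,2).astype(float),K,np.array([c["k1"],0,0,0.])).reshape(h,w,2)
    z=c["range_z"]
    P=np.dstack([p[...,0]*z,p[...,1]*z,z])
    if "R" in c: return (P-np.array(c["t"]))@np.array(c["R"])
    H=np.array(c["hand_eye"]); R,t=T
    return (P@H[:3,:3].T+H[:3,3])@np.array(R).T+np.array(t)
def shot(name,save):
    o=get_obs(); c=vision.camera(name)
    P=cloud(c,(o["eef_rot"],o["position"]))
    cv2.imwrite("pics/"+save+".png",c["image"][...,::-1]); np.savez("pics/"+save,P=P,z=c["range_z"],im=c["image"])
    return c,P
E
python3 - <<'E'
from h import *
a,P=shot("top","top0"); b,Q=shot("scene","sc0")
print(get_obs())
for p in (P,Q): print(np.round(p[::96,::128],2).tolist())
cv2.imwrite("pics/both.png",cv2.resize(np.vstack([a["image"],b["image"]])[...,::-1],None,fx=.78,fy=.78))
cv2.imwrite("pics/top800.png",cv2.resize(a["image"][...,::-1],(800,600),interpolation=cv2.INTER_CUBIC))
E
```

```text
{'t': 0.1, 'joints': array([-1.46648088e+00,  5.28375433e-01,  1.43379109e+00, -2.09544034e-05,
        1.18141184e+00, -1.78486572e-01]), 'dq': array([ 2.87281377e-03, -2.25742887e-03, -2.74989333e-03,  2.96120549e-04,
       -2.35316860e-04,  3.28179873e-05]), 'effort': array([ 2.85672504e-04, -4.43305421e+01, -1.78585660e+01, -2.74469021e-04,
        3.91435315e-03, -9.85273687e-06]), 'position': array([ 0.17436595, -0.59950105,  0.23042473]), 'eef_rot': array([[ 9.60275126e-01,  2.79054888e-01, -2.26044455e-04],
       [ 2.79054781e-01, -9.60273158e-01,  1.97289026e-03],
       [ 3.33480248e-04, -1.95759623e-03, -9.99998028e-01]]), 'force': array([-0.04572814, -0.78693385, -0.54016689]), 'torque': array([-0.0082177 , -0.02930237,  0.06285321]), 'gripper_force': 0.0, 'finger_gap': 1.0024681402781803}
[[[1.65, 1.35, -0.75], [1.65, 0.67, -0.74], [1.65, -0.01, -0.75], [1.65, -0.68, -0.74]], [[0.86, 0.77, -0.0], [0.86, 0.38, 0.0], [0.86, -0.01, -0.0], [0.83, -0.37, 0.06]], [[0.55, 0.6, 0.21], [0.56, 0.37, 0.0], [0.56, -0.01, 0.01], [0.56, -0.38, 0.03]], [[0.29, 0.74, -0.0], [0.29, 0.37, -0.0], [0.28, -0.0, 0.0], [0.28, -0.38, 0.0]]]
[[[0.94, -1.56, 0.14], [0.36, -1.45, -0.06], [0.18, -0.55, 0.28], [-0.72, -0.66, -0.07]], [[0.96, 0.56, 1.06], [0.69, -0.69, -0.0], [0.29, -0.39, -0.0], [0.19, 0.08, 0.29]], [[1.45, -1.32, -0.75], [0.89, -0.24, 0.05], [0.55, -0.03, -0.0], [0.22, 0.21, 0.0]], [[1.62, -0.73, -0.75], [1.07, -0.36, -0.75], [0.75, 0.24, 0.04], [0.45, 0.44, 0.0]]]
```

View pics/top800.png

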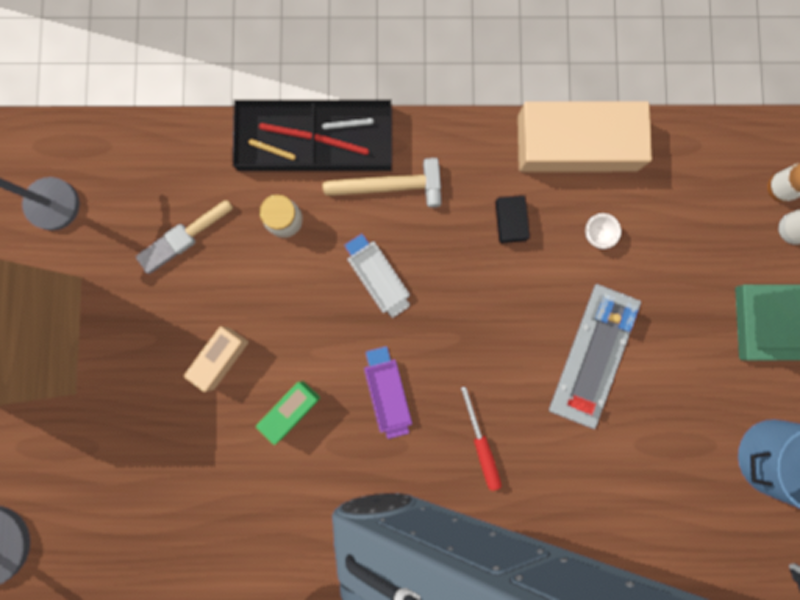

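View pics/sc0.png

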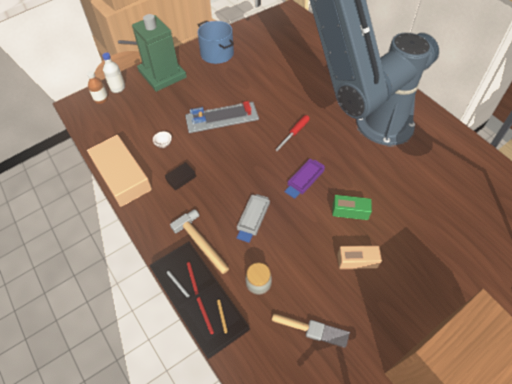

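The candidates, with pixels in the 800x600 top view:
- **Block:** tan block (215,358), green block (287,412), charcoal (512,219) and large brick (585,135). The small tan one fits. The brick is too big and at the far edge, and green is the decoy.
- **Pan:** steel pan (378,278), with its blue nose up-left at (357,244), and a purple look-alike (388,397). The steel one fits.
- **Cradle:** at (597,355), with the blue roof at the top and the red lip at the bottom.

I'll confirm these in a crop and measure.

```bash
python3 - <<'E'
from h import *
d=np.load("pics/top0.npz"); P=d["P"]; im=d["im"]; 
cv2.imwrite("pics/crop.png",cv2.resize(im[140:295,105:425][...,::-1],(800,388),interpolation=cv2.INTER_CUBIC))
def rect(m,box,n):
    x0,x1,y0,y1=box; s=np.zeros(m.shape,bool); s[y0:y1,x0:x1]=1; s&=m
    q=P[s]; rr=cv2.minAreaRect((q[:,:2]*1000).astype(np.float32)); print(n,len(q),"med",np.round(np.median(q,0),4),"rect",rr, "zmax",np.percentile(q[:,2],[5,50,95]).round(4)); return q
Z=P[...,2]; I=im.astype(int)
hsv=cv2.cvtColor(im,cv2.COLOR_RGB2HSV).astype(int); H,S,V=[hsv[...,i] for i in range(3)]
rect(Z>.04,(110,165,200,260),"block top")
q=rect(Z>.012,(215,268,148,205),"pan rim+");
rect((H>95)&(H<125)&(S>110),(215,268,145,205),"pan nose")
rect(Z>.003,(345,415,175,280),"cradle all")
rect((Z>.015)&(Z<.024),(345,415,175,280),"cradle bed")
rect((H>95)&(H<125)&(S>120),(345,415,175,280),"roof")
rect(((H<8)|(H>172))&(S>140)&(V>120),(345,415,240,280),"lip")
E
```

```text
block top 719 med [0.4565 0.3285 0.0504] rect ((484.608642578125, 194.7193603515625), (104.7189712524414, 388.25213623046875), 11.672170639038086) zmax [0.0466 0.0504 0.0538]
pan rim+ 146 med [0.6045 0.0298 0.0184] rect ((574.7203369140625, 16.684181213378906), (199.48155212402344, 63.02538299560547), 30.05047035217285) zmax [0.0138 0.0184 1.0564]
pan nose 82 med [0.6707 0.078  0.0049] rect ((580.3003540039062, 30.68191146850586), (224.68753051757812, 35.859073638916016), 27.870100021362305) zmax [0.0012 0.0049 0.0077]
cradle all 3029 med [ 0.4595 -0.3663  0.0087] rect ((462.0262451171875, -239.49349975585938), (467.14141845703125, 303.82977294921875), 89.63522338867188) zmax [0.0034 0.0087 0.0376]
cradle bed 807 med [ 0.4567 -0.3677  0.0201] rect ((460.4619140625, -374.06317138671875), (62.0081901550293, 211.50091552734375), 72.64713287353516) zmax [0.0167 0.0201 0.0227]
roof 85 med [ 0.5308 -0.4127  0.0368] rect ((530.1594848632812, -404.64398193359375), (53.03086471557617, 35.53486633300781), 67.99364471435547) zmax [0.0337 0.0368 0.0396]
lip 101 med [ 0.3704 -0.3313  0.0373] rect ((370.5261535644531, -333.1558532714844), (38.831817626953125, 18.784252166748047), 68.37738800048828) zmax [0.0319 0.0373 0.0403]
```

View pics/crop.png

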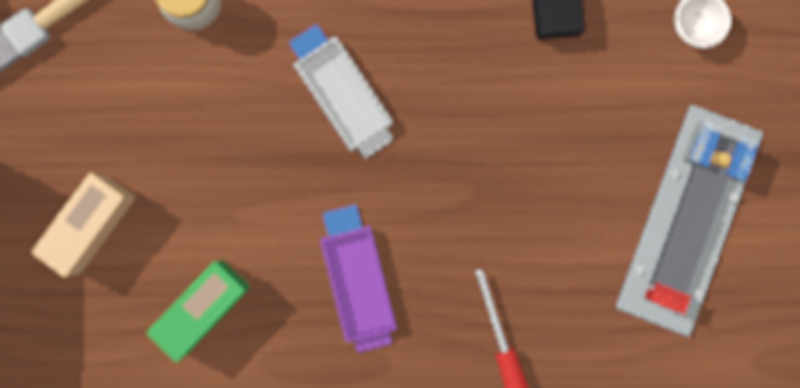

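The crop confirms it: tan block at (82,225), steel pan at (343,92) with its nose at the upper left, cradle at (690,220), and the purple and green decoys apart from them. I'll get clean outlines next.

```bash
cat >> h.py <<'E'
def rect(P,m,n,box=None):
    if box: 
        x0,x1,y0,y1=box; s=np.zeros(m.shape,bool); s[y0:y1,x0:x1]=1; m=m&s
    k,L,st,_=cv2.connectedComponentsWithStats(m.astype(np.uint8))
    i=1+np.argmax(st[1:,4]); q=P[L==i]
    (c,s,a)=cv2.minAreaRect((q[:,:2]*1000).astype(np.float32))
    if s[0]<s[1]: s=s[::-1]; a+=90
    a=(a+90)%180-90
    print(n,len(q),"c",np.round(c,1),"size",np.round(s,1),"longaxis deg",round(a,1),"z",np.percentile(q[:,2],[5,50,95]).round(4)); return q
E
python3 - <<'E'
from h import *
d=np.load("pics/top0.npz"); P=d["P"]; im=d["im"]; Z=P[...,2]
hsv=cv2.cvtColor(im,cv2.COLOR_RGB2HSV).astype(int); H,S,V=[hsv[...,i] for i in range(3)]
rect(P,(Z>.044)&(Z<.06),"block",(110,165,200,260))
rect(P,(S<50)&(Z<.03)&(Z>-.005),"pan",(215,268,148,205))
rect(P,(H>95)&(H<125)&(S>110)&(Z<.03),"pan nose",(215,268,145,205))
rect(P,(Z>.003)&(Z<.05),"cradle all",(345,415,175,280))
rect(P,(Z>.014)&(Z<.026)&(S<70),"bed",(345,415,175,280))
rect(P,(H>95)&(H<125)&(S>120),"roof",(345,415,175,280))
rect(P,((H<8)|(H>172))&(S>140)&(V>120),"lip",(345,415,240,280))
E
```

```text
block 687 c [456.8 330.5] size [110.   49.4] longaxis deg -34.6 z [0.047  0.0504 0.0535]
pan 967 c [602.5  32.4] size [144.5  62.8] longaxis deg 33.5 z [0.0005 0.0046 0.0187]
pan nose 81 c [670.5  78.1] size [35.5 20.4] longaxis deg -56.2 z [0.0012 0.0048 0.0076]
cradle all 2656 c [ 461.5 -366. ] size [260.6 105.1] longaxis deg -21.5 z [0.004  0.0128 0.0376]
bed 753 c [ 452.  -366.9] size [156.2  47.5] longaxis deg -18.9 z [0.0166 0.0201 0.0229]
roof 51 c [ 524.6 -419.1] size [35.2 18.1] longaxis deg -20.3 z [0.0337 0.0368 0.039 ]
lip 101 c [ 370.5 -333.2] size [38.8 18.8] longaxis deg 68.4 z [0.0319 0.0373 0.0403]
```

{"api": "play_rows", "payload": {"plan": [{"jaw": 1, "xyz": [36, -27, 0]}, {"jaw": 1, "xyz": [36, -27, 0]}, {"jaw": 1, "xyz": [36, -27, 0]}, {"jaw": 1, "xyz": [36, -27, 0]}, {"jaw": 1, "xyz": [36, -27, 0]}, {"jaw": 1, "xyz": [36, -27, 0]}, {"jaw": 1, "xyz": [36, -27, 0]}, {"jaw": 1, "xyz": [36, -27, 0]}]}}

```text
schema error: expected keys jaw, xyz, twist
```

{"api": "play_rows", "payload": {"plan": [{"jaw": 1, "xyz": [36, -27, 0]}, {"jaw": 1, "xyz": [36, -27, 0]}, {"jaw": 1, "xyz": [36, -27, 0]}, {"jaw": 1, "xyz": [36, -27, 0]}, {"jaw": 1, "xyz": [36, -27, 0]}, {"jaw": 1, "xyz": [36, -27, 0]}, {"jaw": 1, "xyz": [3, -48, 0]}, {"jaw": 1, "xyz": [3, -48, 0]}]}}

```text
schema error: expected keys jaw, xyz, twist
```

{"api": "play_rows", "payload": {"plan": [{"jaw": 1, "xyz": [3, -48, 0]}, {"jaw": 1, "xyz": [3, -48, 0]}, {"jaw": 1, "xyz": [3, -48, 0]}, {"jaw": 1, "xyz": [3, -48, 0]}, {"jaw": 1, "xyz": [3, -48, 0]}, {"jaw": 1, "xyz": [3, -48, 0]}, {"jaw": 1, "xyz": [3, -48, 0], "twist": -0.14}, {"jaw": 1, "twist": -0.14}]}}

```text
schema error: expected keys jaw, xyz, twist
```

{"api": "play_rows", "payload": {"plan": [{"jaw": 1, "twist": -0.14}, {"jaw": 1, "twist": -0.14}, {"jaw": 1, "twist": -0.14}, {"jaw": 1, "twist": -0.14}, {"jaw": 1, "twist": -0.14}, {"jaw": 1, "twist": -0.14}, {"jaw": 1, "twist": -0.14}, {"jaw": 1, "twist": -0.14}]}}

```text
schema error: expected keys jaw, xyz, twist
```

{"api": "play_rows", "payload": {"plan": [{"jaw": 1, "twist": -0.14}, {"jaw": 1, "twist": -0.14}, {"jaw": 1, "twist": -0.14}, {"jaw": 1, "twist": -0.14}, {"jaw": 1, "twist": -0.14}, {"jaw": 1, "twist": -0.14}, {"jaw": 1}]}}

```text
schema error: expected keys jaw, xyz, twist
```

```bash
cat >> h.py <<'E'
def go(x,y,z,ang):
    "shift (mm) in present tool axes to TCP target (mm), and twist to put tool x at ang deg"
    o=get_obs(); R=np.array(o["eef_rot"]); p=np.array(o["position"])*1000
    a=np.degrees(np.arctan2(R[1,0],R[0,0])); 
    print("TCP",p.round(1),"ang",a.round(1),"| tool shift",(R.T@(np.array([x,y,z])-p)).round(1),"twist",round(-np.radians((ang-a+180)%360-180),3),"F",np.round(o["force"],1),"gap",round(o["finger_gap"],3),"t",o["t"],"j6",round(o["joints"][5],2))
E
python3 - <<'E'
from h import *
c,P=shot("wrist","w1"); Z=P[...,2]
rect(P,(Z>.044)&(Z<.06),"block")
go(457,330,231,145.4)
E
```

```text
block 1600 c [ 273.2 -719.4] size [132.6  92.4] longaxis deg 11.6 z [0.0448 0.0523 0.0593]
TCP [ 174.4 -599.6  230.6] ang 16.2 | tool shift [ 530.8 -813.8    1.1] twist -2.255 F [-0.3 -0.1 -0.1] gap 0.999 t 0.15 j6 -0.18
```

{"api": "play_rows", "payload": {"plan": [{"jaw": 1, "xyz": [36, -27, 0], "twist": 0}, {"jaw": 1, "xyz": [36, -27, 0], "twist": 0}, {"jaw": 1, "xyz": [36, -27, 0], "twist": 0}, {"jaw": 1, "xyz": [36, -27, 0], "twist": 0}, {"jaw": 1, "xyz": [36, -27, 0], "twist": 0}, {"jaw": 1, "xyz": [36, -27, 0], "twist": 0}, {"jaw": 1, "xyz": [36, -27, 0], "twist": 0}, {"jaw": 1, "xyz": [36, -27, 0], "twist": 0}]}}

```text
t: 0.95
position: [0.3914, -0.3107, 0.2312]
eef_rot: [[0.96, 0.279, -0.0], [0.279, -0.96, 0.0], [-0.0, -0.0, -1.0]]
force: [1.9, -0.8, -0.2]
finger_gap: 0.999
gripper_force: 0.0
```

{"api": "play_rows", "payload": {"plan": [{"jaw": 1, "xyz": [36, -27, 0], "twist": 0}, {"jaw": 1, "xyz": [36, -27, 0], "twist": 0}, {"jaw": 1, "xyz": [36, -27, 0], "twist": 0}, {"jaw": 1, "xyz": [36, -27, 0], "twist": 0}, {"jaw": 1, "xyz": [36, -27, 0], "twist": 0}, {"jaw": 1, "xyz": [36, -27, 0], "twist": 0}, {"jaw": 1, "xyz": [3, -48, 0], "twist": 0}, {"jaw": 1, "xyz": [3, -48, 0], "twist": 0}]}}

```text
t: 1.75
position: [0.5323, -0.001, 0.2308]
eef_rot: [[0.96, 0.279, -0.0], [0.279, -0.96, 0.0], [-0.0, -0.0, -1.0]]
force: [0.8, -0.1, 0.0]
finger_gap: 1.0
gripper_force: 0.0
```

{"api": "play_rows", "payload": {"plan": [{"jaw": 1, "xyz": [3, -48, 0], "twist": 0}, {"jaw": 1, "xyz": [3, -48, 0], "twist": 0}, {"jaw": 1, "xyz": [3, -48, 0], "twist": 0}, {"jaw": 1, "xyz": [3, -48, 0], "twist": 0}, {"jaw": 1, "xyz": [3, -48, 0], "twist": 0}, {"jaw": 1, "xyz": [3, -48, 0], "twist": 0}, {"jaw": 1, "xyz": [3, -48, 0], "twist": -0.14}, {"jaw": 1, "xyz": [0, 0, 0], "twist": -0.14}]}}

```text
t: 2.55
position: [0.4563, 0.3312, 0.2312]
eef_rot: [[0.839, 0.544, -0.0], [0.544, -0.839, 0.002], [0.001, -0.002, -1.0]]
force: [-0.6, -1.8, -0.3]
finger_gap: 1.002
gripper_force: 0.0
```

{"api": "play_rows", "payload": {"plan": [{"jaw": 1, "xyz": [0, 0, 0], "twist": -0.14}, {"jaw": 1, "xyz": [0, 0, 0], "twist": -0.14}, {"jaw": 1, "xyz": [0, 0, 0], "twist": -0.14}, {"jaw": 1, "xyz": [0, 0, 0], "twist": -0.14}, {"jaw": 1, "xyz": [0, 0, 0], "twist": -0.14}, {"jaw": 1, "xyz": [0, 0, 0], "twist": -0.14}, {"jaw": 1, "xyz": [0, 0, 0], "twist": -0.14}, {"jaw": 1, "xyz": [0, 0, 0], "twist": -0.14}]}}

```text
t: 3.35
position: [0.4581, 0.3257, 0.231]
eef_rot: [[-0.118, 0.993, -0.001], [0.993, 0.118, -0.0], [-0.0, -0.001, -1.0]]
force: [-0.3, 0.5, 0.2]
finger_gap: 1.0
gripper_force: 0.0
```

{"api": "play_rows", "payload": {"plan": [{"jaw": 1, "xyz": [0, 0, 0], "twist": -0.14}, {"jaw": 1, "xyz": [0, 0, 0], "twist": -0.14}, {"jaw": 1, "xyz": [0, 0, 0], "twist": -0.14}, {"jaw": 1, "xyz": [0, 0, 0], "twist": -0.14}, {"jaw": 1, "xyz": [0, 0, 0], "twist": -0.14}, {"jaw": 1, "xyz": [0, 0, 0], "twist": -0.15}, {"jaw": 1, "xyz": [0, 0, 0], "twist": 0}]}}

```text
t: 4.05
position: [0.4581, 0.3258, 0.231]
eef_rot: [[-0.82, 0.572, -0.001], [0.572, 0.82, -0.0], [0.0, -0.001, -1.0]]
force: [0.0, 0.7, -0.2]
finger_gap: 0.997
gripper_force: 0.0
```

```bash
python3 - <<'E'
from h import *
c,P=shot("wrist","w1"); Z=P[...,2]
rect(P,(Z>.044)&(Z<.06),"block")
go(457,330,231,145.4)
E
```

```text
block 4456 c [359.1 198.4] size [110.3  48.2] longaxis deg -43.3 z [0.0478 0.0496 0.0508]
TCP [458.1 325.8 231.1] ang 144.9 | tool shift [3.4 2.8 0.1] twist -0.008 F [-0.1  0.1  0.2] gap 1.0 t 4.1 j6 -0.54
```

```bash
python3 - <<'E'
from h import *
d=np.load("pics/w1.npz"); P=d["P"]; im=d["im"]; Z=P[...,2]
hsv=cv2.cvtColor(im,cv2.COLOR_RGB2HSV).astype(int); H=hsv[...,0]
q=rect(P,(Z>.044)&(Z<.06)&(H<30),"tan")
q=rect(P,(Z>.044)&(Z<.06)&(H>40),"green")
m=(Z>.044)&(Z<.06)&(H<30); ys,xs=np.nonzero(m); print(xs.min(),xs.max(),ys.min(),ys.max())
E
```

```text
tan 4304 c [454.5 331.4] size [109.2  47.9] longaxis deg -35.3 z [0.0481 0.0497 0.0509]
green 3609 c [358.7 199. ] size [109.1  48. ] longaxis deg -43.6 z [0.0475 0.0495 0.0508]
104 511 0 213
```

{"api": "play_rows", "payload": {"plan": [{"jaw": 1, "xyz": [5, 2.5, 43], "twist": 0}, {"jaw": 1, "xyz": [0, 0, 45], "twist": 0}, {"jaw": 1, "xyz": [0, 0, 45], "twist": 0}, {"jaw": 1, "xyz": [0, 0, 45], "twist": 0}, {"jaw": 1, "xyz": [0, 0, 35], "twist": 0}, {"jaw": 1, "xyz": [0, 0, 0], "twist": 0}, {"jaw": -1, "xyz": [0, 0, 0], "twist": 0}, {"jaw": -1, "xyz": [0, 0, 0], "twist": 0}], "grip_force": 40}}

```text
t: 4.9
position: [0.4571, 0.3315, 0.0202]
eef_rot: [[-0.82, 0.573, 0.003], [0.573, 0.82, 0.002], [-0.002, 0.003, -1.0]]
force: [0.1, -0.2, 0.7]
finger_gap: 0.689
gripper_force: 0.0
```

{"api": "play_rows", "payload": {"plan": [{"jaw": -1, "xyz": [0, 0, 0], "twist": 0}, {"jaw": -1, "xyz": [0, 0, 0], "twist": 0}, {"jaw": -1, "xyz": [0, 0, 0], "twist": 0}]}}

```text
t: 5.2
position: [0.4572, 0.3315, 0.0208]
eef_rot: [[-0.82, 0.572, 0.004], [0.572, 0.82, 0.002], [-0.002, 0.004, -1.0]]
force: [-0.3, 0.3, 7.7]
finger_gap: 0.555
gripper_force: 43.9
```

{"api": "play_rows", "payload": {"plan": [{"jaw": -1, "xyz": [0, 0, -40], "twist": 0}, {"jaw": -1, "xyz": [0, 0, -45], "twist": 0}, {"jaw": -1, "xyz": [0, 0, -45], "twist": 0}, {"jaw": -1, "xyz": [0, 0, -45], "twist": 0}, {"jaw": -1, "xyz": [-41, -20, 0], "twist": 0}, {"jaw": -1, "xyz": [-41, -20, 0], "twist": 0}, {"jaw": -1, "xyz": [-41, -20, 0], "twist": 0}, {"jaw": -1, "xyz": [-41, -20, 0], "twist": 0}]}}

```text
t: 6.0
position: [0.5445, 0.17, 0.1943]
eef_rot: [[-0.821, 0.571, 0.001], [0.571, 0.821, 0.0], [-0.001, 0.001, -1.0]]
force: [0.3, 0.5, -2.6]
finger_gap: 0.554
gripper_force: 43.3
```

{"api": "play_rows", "payload": {"plan": [{"jaw": -1, "xyz": [-41, -20, 0], "twist": 0}, {"jaw": -1, "xyz": [-41, -20, 0], "twist": 0}, {"jaw": -1, "xyz": [-41, -20, 0], "twist": 0}, {"jaw": -1, "xyz": [-41, -20, 0], "twist": 0}, {"jaw": -1, "xyz": [-40, -20, 0], "twist": 0.14}, {"jaw": -1, "xyz": [0, 0, 0], "twist": 0.15}, {"jaw": -1, "xyz": [0, 0, 0], "twist": 0.15}, {"jaw": -1, "xyz": [0, 0, 0], "twist": 0.15}]}}

```text
t: 6.8
position: [0.6539, -0.028, 0.1934]
eef_rot: [[-0.356, 0.934, -0.001], [0.934, 0.356, 0.0], [0.001, -0.001, -1.0]]
force: [0.5, -0.4, -3.6]
finger_gap: 0.556
gripper_force: 43.1
```

{"api": "play_rows", "payload": {"plan": [{"jaw": -1, "xyz": [0, 0, 0], "twist": 0.15}, {"jaw": -1, "xyz": [0, 0, 0], "twist": 0.15}, {"jaw": -1, "xyz": [0, 0, 0], "twist": 0.15}, {"jaw": -1, "xyz": [0, 0, 0], "twist": 0.15}, {"jaw": -1, "xyz": [0, 0, 0], "twist": 0.15}, {"jaw": -1, "xyz": [0, 0, 0], "twist": 0.15}, {"jaw": -1, "xyz": [0, 0, 0], "twist": 0.15}, {"jaw": -1, "xyz": [0, 0, 0], "twist": 0.15}]}}

```text
t: 7.6
position: [0.6539, -0.0271, 0.1936]
eef_rot: [[0.741, 0.672, -0.0], [0.672, -0.741, 0.0], [-0.0, -0.0, -1.0]]
force: [-0.3, -0.4, -2.7]
finger_gap: 0.552
gripper_force: 43.1
```

{"api": "play_rows", "payload": {"plan": [{"jaw": -1, "xyz": [0, 0, 0], "twist": 0.15}, {"jaw": -1, "xyz": [0, 0, 0], "twist": 0}, {"jaw": -1, "xyz": [0, 0, 0], "twist": 0}]}}

```text
t: 7.9
position: [0.6542, -0.0272, 0.1935]
eef_rot: [[0.828, 0.561, -0.0], [0.561, -0.828, 0.0], [-0.0, -0.0, -1.0]]
force: [-0.1, 0.6, -3.1]
finger_gap: 0.554
gripper_force: 43.2
```

```bash
python3 - <<'E'
from h import *
c,P=shot("wrist","w2"); Z=P[...,2]; im=c["image"]
hsv=cv2.cvtColor(im,cv2.COLOR_RGB2HSV).astype(int); H,S,V=[hsv[...,i] for i in range(3)]
rect(P,(S<50)&(Z<.03)&(Z>-.004),"pan grey")
rect(P,(H>95)&(H<125)&(S>110)&(Z<.03),"nose")
rect(P,(Z<.025)&(Z>.012),"rim")
go(609,37,201,33.6)
E
```

```text
pan grey 5039 c [597.   33.9] size [139.4  64.3] longaxis deg 33.4 z [0.0026 0.004  0.0179]
nose 1009 c [668.2  77. ] size [40. 27.] longaxis deg -58.3 z [0.0026 0.0038 0.005 ]
rim 4341 c [794.6   0.8] size [178.9  84.8] longaxis deg 81.0 z [0.0151 0.0227 0.0248]
TCP [654.3 -27.2 193.5] ang 34.1 | tool shift [ -1.5 -78.6  -7.5] twist 0.009 F [-0.6 -0.2 -3.2] gap 0.554 t 7.95 j6 0.76
```

View pics/w2.png

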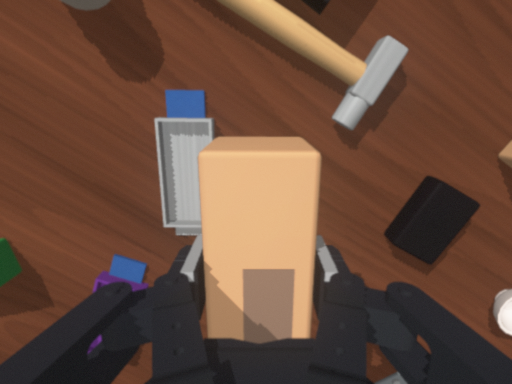

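The held block fills the middle of the view. The pan is at (187,170) with its blue nose at (186,103), unobstructed on its left side. I'll fit the pan's edges and the block's pose in the hand.

```bash
python3 - <<'E'
from h import *
d=np.load("pics/w2.npz"); P=d["P"]; im=d["im"]; Z=P[...,2]
hsv=cv2.cvtColor(im,cv2.COLOR_RGB2HSV).astype(int); H,S,V=[hsv[...,i] for i in range(3)]
c0=np.array([.608,.036]); 
def loc(q,a): 
    ca,sa=np.cos(np.radians(a)),np.sin(np.radians(a)); w=q[:,:2]-c0
    return np.c_[w@[ca,sa],w@[sa,-ca]]*1000   # x fwd, y as tool y (right)
uu=np.arange(512)[None,:]+0*np.arange(384)[:,None]; vv=0*uu+np.arange(384)[:,None]
pan=(uu>140)&(uu<225)&(vv>80)&(vv<245)
rim=pan&(Z>.0155)&(Z<.021)&(S<60); nose=pan&(H>95)&(H<125)&(S>110)
allp=pan&(Z>-.003)&(Z<.021)&((S<60)|nose)
# angle: from left outer wall edge (first pan pixel of each row)
L=[];rows=range(130,215)
for v in rows:
    u=np.nonzero(rim[v])[0]
    if len(u): L.append(P[v,u.min()])
L=np.array(L); f=cv2.fitLine(L[:,:2].astype(np.float32),cv2.DIST_HUBER,0,.01,.01).ravel(); a=np.degrees(np.arctan(f[1]/f[0])); print("wall angle",a.round(2))
for ang in (a,):
    l=loc(P[rim],ang); print("rim x,y pct 1..99",np.percentile(l,[.5,2,98,99.5],axis=0).round(1).tolist())
    l=loc(P[nose],ang); print("nose",np.percentile(l,[1,50,99],axis=0).round(1).tolist())
    l=loc(P[allp],ang); print("all",np.percentile(l,[.3,1,99],axis=0).round(1).tolist())
    print("left wall y",np.median(loc(L,ang)[:,1]).round(1))
# block in tool frame
o=get_obs(); R=np.array(o["eef_rot"]); t=np.array(o["position"])
b=(H<25)&(Z>.12)&(uu>190)&(uu<330)&(V>120)
q=(P[b]-t)@R*1000
top=q[np.abs(q[:,2]-np.percentile(q[:,2],5))<6]
print("block tool-frame pct",np.percentile(q,[1,50,99],axis=0).round(1).tolist()); print("top",np.percentile(top,[1,99],axis=0).round(1).tolist(), cv2.minAreaRect(top[:,:2].astype(np.float32)))
E
```

```text
wall angle 33.49
rim x,y pct 1..99 [[-61.5, -30.3], [-60.6, -30.0], [58.3, 27.5], [58.5, 27.9]]
nose [[60.0, -20.4], [73.2, -0.8], [86.2, 18.8]]
all [[-79.4, -36.3], [-75.1, -30.0], [85.3, 27.4]]
left wall y -29.6
block tool-frame pct [[-28.7, -26.8, -38.2], [21.2, -0.7, -28.9], [55.3, 25.2, 6.4]]
top [[-28.9, -24.1, -30.4], [54.9, 22.8, -26.0]] ((11.781854629516602, -0.30231666564941406), (87.3447494506836, 59.26377487182617), 0.4086238443851471)
```

{"api": "play_rows", "payload": {"plan": [{"jaw": -1, "xyz": [-2.5, -40, 0], "twist": 0.01}, {"jaw": -1, "xyz": [-2.3, -38.7, 0], "twist": 0}, {"jaw": -1, "xyz": [0, 0, 45], "twist": 0}, {"jaw": -1, "xyz": [0, 0, 45], "twist": 0}, {"jaw": -1, "xyz": [0, 0, 30], "twist": 0}, {"jaw": -1, "xyz": [0, 0, 23], "twist": 0}, {"jaw": -1, "xyz": [0, 0, 0], "twist": 0}, {"jaw": -1, "xyz": [0, 0, 0], "twist": 0}]}}

```text
t: 8.75
position: [0.6072, 0.0354, 0.0505]
eef_rot: [[0.834, 0.551, 0.0], [0.551, -0.834, 0.0], [0.0, -0.0, -1.0]]
force: [0.7, -0.7, -2.3]
finger_gap: 0.556
gripper_force: 43.1
```

```bash
python3 - <<'E'
from h import *
c,P=shot("wrist","w3"); go(606.2,35.2,50,33.5)
c,P=shot("scene","s3"); cv2.imwrite("pics/s3c.png",cv2.resize(c["image"][165:265,205:305][...,::-1],(600,600),interpolation=cv2.INTER_CUBIC))
E
```

```text
TCP [608.1  35.4  51.5] ang 33.4 | tool shift [-1.6 -0.9  1.5] twist -0.001 F [ 0.5  0.  -1.4] gap 0.555 t 8.8 j6 0.86
```

View pics/w3.png

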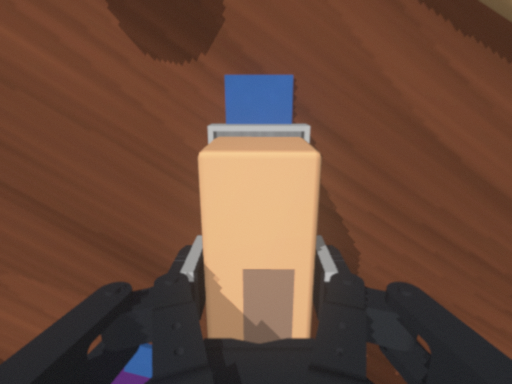

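The pan's front rim (row 125–132, columns 208–310) shows ahead of the block's front face (rows 137–152), well centred sideways. I'll measure both in the tool frame.

```bash
cat >> h.py <<'E'
def toolcloud(c):
    return cloud({k:c[k] for k in c if k!="R"},(np.eye(3),np.zeros(3)))*1000
E
python3 - <<'E'
from h import *
c=vision.camera("wrist"); Q=toolcloud(c); im=c["image"]
hsv=cv2.cvtColor(im,cv2.COLOR_RGB2HSV).astype(int); H,S,V=[hsv[...,i] for i in range(3)]
uu,vv=np.meshgrid(np.arange(512),np.arange(384)); 
sub=(uu>190)&(uu<330)&(vv>60)&(vv<240)
nose=sub&(H>95)&(H<125)&(S>110); rim=sub&(S<60)&(vv<160)
blk=sub&(H<25)&(V>120)&(Q[...,2]<25)&(Q[...,2]>-40)
for n,m in (("nose",nose),("rim",rim),("blk",blk)): print(n,m.sum(),np.percentile(Q[m],[1,50,99],axis=0).round(1).tolist())
for v in range(118,160,3): print(v,Q[v,225].round(1),Q[v,260].round(1),Q[v,295].round(1),im[v,260])
for v in (128,140): 
    u=np.nonzero(rim[v])[0]; print(v,"rim y",Q[v,u.min()].round(1),Q[v,u.max()].round(1))
u=np.nonzero(nose[100])[0]; print("nose y",Q[100,u.min()].round(1),Q[100,u.max()].round(1))
for v in (90,118):
  u=np.nonzero(nose[v])[0]; print(u.min(),u.max(),Q[v,u.min()],Q[v,u.max()])
E
```

```text
nose 3092 [[59.4, -21.3, 46.8], [73.0, -1.8, 48.5], [85.9, 17.5, 50.0]]
rim 1263 [[51.1, -30.7, 32.4], [56.5, -2.4, 36.0], [80.7, 26.9, 53.1]]
blk 12003 [[19.0, -23.8, -30.3], [40.5, -0.6, -28.8], [55.4, 22.4, 11.2]]
118 [ 63.  -21.4  48.6] [63.1  0.1 47.6] [62.8 21.9 52.4] [ 70 108 170]
121 [ 61.3 -21.3  47.5] [61.3  0.1 47.3] [60.9 22.1 53.2] [ 70 106 168]
124 [ 59.4 -21.4  48.1] [59.5  0.1 47.5] [59.1 22.1 53.2] [ 74 107 167]
127 [ 58.6 -20.1  35.8] [58.7  0.  34.7] [58.5 20.3 37.3] [167 166 168]
130 [ 57.  -20.1  35. ] [57.2  0.  33. ] [57.1 20.  33.9] [189 189 189]
133 [ 53.9 -21.7  49.2] [53.9  0.1 48.9] [54.  21.8 48.3] [150 151 149]
136 [ 52.1 -21.7  48.9] [52.   0.1 49.5] [52.2 21.7 47.7] [156 141 130]
139 [ 55.3 -17.1   6.5] [55.4 -0.1  5.9] [55.2 17.   7.1] [203 155 116]
142 [ 55.3 -15.9  -5. ] [55.2 -0.1 -4.2] [55.2 15.8 -3.6] [203 155 116]
145 [ 55.1 -15.1 -12.7] [ 55.3  -0.1 -14. ] [ 55.1  14.8 -12.9] [205 157 116]
148 [ 55.4 -13.9 -23.4] [ 55.1  -0.2 -21.6] [ 55.1  13.8 -21.4] [208 158 117]
151 [ 55.  -13.4 -28.2] [ 54.7  -0.2 -26.6] [ 54.8  13.2 -27. ] [230 181 133]
154 [ 53.6 -13.6 -27.1] [ 53.6  -0.2 -27. ] [ 53.9  13.1 -28.2] [243 202 148]
157 [ 52.5 -13.6 -27.3] [ 52.9  -0.2 -29.4] [ 52.7  13.1 -28.1] [238 193 142]
128 rim y [ 58.2 -30.7  33.7] [58.2 26.9 34.4]
140 rim y [ 51.3 -30.7  34.7] [49.3 29.9 51.5]
nose y [ 73.5 -21.6  48.7] [73.5 17.5 48.3]
224 290 [ 79.20980805 -21.49880175  49.21441165] [79.35925411 18.34238893 53.0926105 ]
225 289 [ 62.98519575 -21.35825315  48.5928439 ] [62.95344217 17.90597352 49.70396341]
```

{"api": "play_rows", "payload": {"plan": [{"jaw": -1, "xyz": [-1.5, -1.1, 0], "twist": 0}, {"jaw": -1, "xyz": [0, 0, 8], "twist": 0}, {"jaw": -1, "xyz": [0, 0, 5], "twist": 0}, {"jaw": -1, "xyz": [0, 0, 5], "twist": 0}, {"jaw": -1, "xyz": [0, 0, 3], "twist": 0}, {"jaw": -1, "xyz": [0, 0, 0], "twist": 0}]}}

```text
t: 9.5
position: [0.6046, 0.0356, 0.0284]
eef_rot: [[0.835, 0.55, -0.002], [0.55, -0.835, 0.0], [-0.001, -0.001, -1.0]]
force: [-0.1, -0.2, -2.8]
finger_gap: 0.553
gripper_force: 43.3
```

{"api": "play_rows", "payload": {"plan": [{"jaw": -1, "xyz": [0, 0, 2], "twist": 0}, {"jaw": -1, "xyz": [0, 0, 1.5], "twist": 0}, {"jaw": 0.4, "xyz": [0, 0, 0], "twist": 0}, {"jaw": 0.4, "xyz": [0, 0, 0], "twist": 0}, {"jaw": 1, "xyz": [0, 0, 0], "twist": 0}, {"jaw": 1, "xyz": [0, 0, 0], "twist": 0}, {"jaw": 1, "xyz": [0, 0, 0], "twist": 0}]}}

```text
t: 10.2
position: [0.6053, 0.0355, 0.0261]
eef_rot: [[0.835, 0.55, 0.0], [0.55, -0.835, -0.0], [0.0, 0.0, -1.0]]
force: [0.1, -0.4, -0.5]
finger_gap: 1.0
gripper_force: 0.0
```

```bash
python3 - <<'E'
from h import *
go(0,0,0,0)
c=vision.camera("wrist"); Q=toolcloud(c); im=c["image"]
cv2.imwrite("pics/w4.png",im[...,::-1])
for v in range(100,200,4): print(v,Q[v,225].round(1),Q[v,260].round(1),Q[v,295].round(1),im[v,260])
E
```

```text
TCP [605.3  35.5  26.1] ang 33.4 | tool shift [-524.9 -303.4   25.8] twist 0.583 F [ 0.1 -0.4 -0.5] gap 1.0 t 10.2 j6 0.86
100 [ 73.4 -18.1  21.3] [73.5 -0.1 21. ] [73.5 18.1 22.6] [ 63 103 166]
104 [ 71.4 -18.4  23.5] [71.5 -0.  23.5] [71.5 18.1 21.8] [ 63 103 166]
108 [ 69.4 -18.4  22.8] [69.5 -0.  21.8] [69.5 18.2 22.2] [ 67 105 169]
112 [ 67.4 -18.4  22.7] [67.4 -0.  23.4] [67.5 18.3 22.4] [ 65 103 165]
116 [ 65.4 -18.6  23.2] [65.4 -0.  21.9] [65.4 18.4 22.5] [ 67 104 166]
120 [ 63.4 -18.5  21.8] [63.4 -0.  21.3] [63.3 18.7 24. ] [ 68 103 164]
124 [ 61.2 -18.7  23.5] [61.3 -0.  23.1] [61.4 18.4 21.4] [107 125 161]
128 [ 60.4 -17.2   8.6] [60.5 -0.1  7.4] [60.4 17.   8.4] [184 184 185]
132 [ 58.5 -17.1   7.7] [58.5 -0.1  8.3] [58.4 17.1  8.8] [176 176 175]
136 [ 55.1 -18.7  21.6] [55.1 -0.  21.7] [55.  18.8 22.2] [137 126 119]
140 [ 55.3 -16.7   2.4] [55.2 -0.1  3.4] [55.  16.9  5.6] [200 153 114]
144 [ 55.1 -15.4  -9.6] [55.1 -0.1 -9.5] [55.  15.2 -8.6] [202 155 116]
148 [ 55.2 -14.  -22.5] [ 55.3  -0.2 -23. ] [ 55.   13.8 -20.9] [203 155 115]
152 [ 54.4 -13.5 -27.4] [ 54.3  -0.
[... 200 characters left out ...]
64 [ 49.9 -13.6 -27.9] [ 50.   -0.2 -28. ] [ 49.7  13.4 -26.5] [235 187 137]
168 [ 48.2 -13.7 -27.1] [ 48.2  -0.2 -27.1] [ 48.4  13.3 -28. ] [234 185 136]
172 [ 46.6 -13.8 -27. ] [ 46.7  -0.2 -27.3] [ 46.8  13.3 -27.9] [234 187 138]
176 [ 45.2 -13.7 -28. ] [ 45.2  -0.2 -28. ] [ 45.1  13.5 -27.3] [234 186 136]
180 [ 43.5 -13.8 -27.7] [ 43.7  -0.2 -28.1] [ 43.5  13.5 -27.3] [234 187 137]
184 [ 41.9 -13.9 -27.6] [ 42.   -0.2 -27.8] [ 41.9  13.5 -27.7] [234 186 136]
188 [ 40.5 -13.8 -28.5] [ 40.3  -0.2 -27.6] [ 39.9  13.8 -26.3] [234 187 137]
192 [ 38.6 -14.  -27.5] [ 38.7  -0.2 -27.7] [ 38.6  13.7 -27.4] [233 186 136]
196 [ 36.8 -14.1 -27. ] [ 36.7  -0.1 -26.6] [ 37.4  13.6 -28.8] [234 186 136]
```

The block is fully down: its top is at z≈53.6 mm and the rim at 18 mm. Now I'll grip the pan across its width.

{"api": "play_rows", "payload": {"plan": [{"jaw": 1, "xyz": [-1, 0, 14], "twist": 0}, {"jaw": 1, "xyz": [0, 0, 13.5], "twist": 0}, {"jaw": 1, "xyz": [0, 0, 0], "twist": 0}, {"jaw": -1, "xyz": [0, 0, 0], "twist": 0}, {"jaw": -1, "xyz": [0, 0, 0], "twist": 0}, {"jaw": -1, "xyz": [0, 0, 0], "twist": 0}, {"jaw": -1, "xyz": [0, 0, 0], "twist": 0}, {"jaw": -1, "xyz": [0, 0, 0], "twist": 0}], "grip_force": 50}}

```text
t: 11.05
position: [0.6046, 0.0349, -0.0014]
eef_rot: [[0.835, 0.55, 0.001], [0.55, -0.835, -0.0], [0.001, 0.001, -1.0]]
force: [-0.2, -1.1, 0.5]
finger_gap: 0.665
gripper_force: 55.9
```

{"api": "play_rows", "payload": {"plan": [{"jaw": -1, "xyz": [0, 0, -5], "twist": 0}, {"jaw": -1, "xyz": [0, 0, -10], "twist": 0}, {"jaw": -1, "xyz": [0, 0, -20], "twist": 0}, {"jaw": -1, "xyz": [0, 0, -30], "twist": 0}, {"jaw": -1, "xyz": [0, 0, -30], "twist": 0}, {"jaw": -1, "xyz": [0, 0, -25], "twist": 0}, {"jaw": -1, "xyz": [0, 0, 0], "twist": 0}]}}

```text
t: 11.75
position: [0.6066, 0.0349, 0.1223]
eef_rot: [[0.835, 0.55, 0.008], [0.551, -0.835, -0.001], [0.006, 0.005, -1.0]]
force: [1.1, -0.3, -5.5]
finger_gap: 0.666
gripper_force: 55.5
```

```bash
python3 - <<'E'
from h import *
go(0,0,0,0)
c=vision.camera("wrist"); Q=toolcloud(c); im=c["image"]
cv2.imwrite("pics/w5.png",im[...,::-1])
for v in list(range(70,136,6))+list(range(136,200,9)): print(v,Q[v,225].round(1),Q[v,260].round(1),Q[v,295].round(1),im[v,260])
E
```

```text
TCP [606.6  34.9 122.3] ang 33.4 | tool shift [-526.4 -305.4  117.5] twist 0.583 F [ 1.1 -0.3 -5.5] gap 0.666 t 11.75 j6 0.86
70 [ 85.4 -14.9  -5.1] [85.5 -0.2 -5. ] [85.5 14.6 -4.8] [ 54  94 154]
76 [ 83.1 -15.   -5. ] [83.2 -0.2 -3.5] [83.1 14.6 -5.4] [ 55  93 154]
82 [ 80.7 -15.1  -4.6] [80.7 -0.2 -5.1] [80.7 14.8 -4.6] [ 56  96 155]
88 [ 78.3 -15.1  -5.2] [78.3 -0.2 -4.9] [78.4 15.  -3.5] [ 55  94 154]
94 [ 75.8 -15.1  -5.6] [75.9 -0.1 -3.7] [75.9 14.9 -4.9] [ 54  94 154]
100 [ 73.4 -15.2  -5.9] [73.4 -0.1 -4.3] [73.4 14.9 -6.2] [ 55  93 153]
106 [ 70.9 -15.3  -5.7] [70.9 -0.1 -4.8] [70.9 15.  -5.4] [ 57  95 157]
112 [ 68.3 -15.6  -4. ] [68.4 -0.1 -4.8] [68.4 15.2 -4.6] [ 59  96 156]
118 [ 65.8 -15.6  -4.8] [65.8 -0.1 -4.4] [65.9 15.1 -6.2] [ 59  95 153]
124 [ 63.2 -15.7  -3.9] [63.3 -0.1 -5.4] [63.3 15.4 -5.1] [ 61  95 153]
130 [ 61.9 -14.1 -19.2] [ 61.9  -0.2 -19.2] [ 62.   13.7 -19.9] [169 169 170]
136 [ 59.4 -14.4 -17.7] [ 59.6  -0.2 -19.4] [ 59.7  13.8 -20. ] [162 163 164]
145 [ 55.2 -14.9 -14. ] [ 55.4  -0.1 -15.2] [ 55.5  14.4 -15.6] [145 112  85]
154 [ 55.4 -12.4 -37.2] [ 55.3  -0.2 -36.6] [ 55.3  12.  -37.1] [186 143 105]
163 [ 55.3 -10.8 -52.7] [ 55.3  -0.3 -52.7] [ 55.5  10.1 -53.6] [204 156 115]
172 [ 53.2 -10.5 -55.6] [ 52.8  -0.3 -54.2] [ 53.   10.1 -54.7] [226 176 130]
181 [ 50.  -10.8 -53.9] [ 50.3  -0.3 -54.9] [ 50.2  10.2 -54.7] [222 171 124]
190 [ 47.5 -10.8 -54.9] [ 47.3  -0.3 -54.4] [ 47.4  10.3 -54.6] [222 169 123]
199 [ 44.3 -11.  -54. ] [ 44.8  -0.3 -55.5] [ 44.7  10.3 -55. ] [223 171 125]
```

View pics/w5.png

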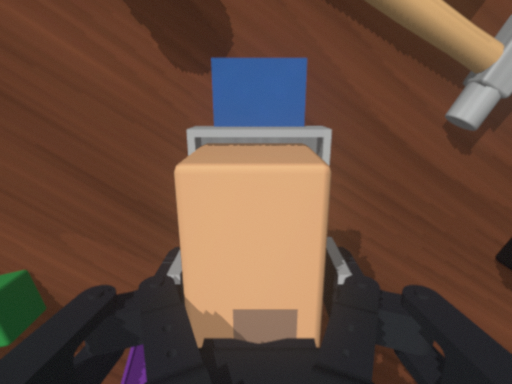

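{"api": "play_rows", "payload": {"plan": [{"jaw": -1, "xyz": [-18, 12, -10], "twist": 0}, {"jaw": -1, "xyz": [-30, 22, -10], "twist": 0}, {"jaw": -1, "xyz": [-35, 26, -10], "twist": 0}, {"jaw": -1, "xyz": [-35, 26, -10], "twist": 0}, {"jaw": -1, "xyz": [-35, 26, -10], "twist": 0}, {"jaw": -1, "xyz": [-35, 26, -10], "twist": 0}, {"jaw": -1, "xyz": [-35, 26, 0], "twist": 0}, {"jaw": -1, "xyz": [-25, 19, 0], "twist": 0}]}}

```text
t: 12.6
position: [0.4958, -0.2561, 0.1767]
eef_rot: [[0.836, 0.549, -0.003], [0.549, -0.836, 0.001], [-0.001, -0.003, -1.0]]
force: [0.9, 0.5, -5.4]
finger_gap: 0.662
gripper_force: 55.5
```

{"api": "play_rows", "payload": {"plan": [{"jaw": -1, "xyz": [-18, 12, 0], "twist": 0.1}, {"jaw": -1, "xyz": [0, 0, 0], "twist": 0.14}, {"jaw": -1, "xyz": [0, 0, 0], "twist": 0.14}, {"jaw": -1, "xyz": [0, 0, 0], "twist": 0.14}, {"jaw": -1, "xyz": [0, 0, 0], "twist": 0.14}, {"jaw": -1, "xyz": [0, 0, 0], "twist": 0.14}, {"jaw": -1, "xyz": [0, 0, 0], "twist": 0.14}, {"jaw": -1, "xyz": [0, 0, 0], "twist": 0}]}}

```text
t: 13.4
position: [0.4882, -0.2731, 0.1762]
eef_rot: [[0.937, -0.35, -0.004], [-0.35, -0.937, 0.003], [-0.004, -0.002, -1.0]]
force: [-0.1, 0.6, -5.8]
finger_gap: 0.669
gripper_force: 55.5
```

```bash
python3 - <<'E'
from h import *
go(0,0,0,-21)
c,P=shot("wrist","w6"); Z=P[...,2]; im=c["image"]
hsv=cv2.cvtColor(im,cv2.COLOR_RGB2HSV).astype(int); H,S,V=[hsv[...,i] for i in range(3)]
m=(H>95)&(H<125)&(S>110)
rect(P,m&(Z>.03)&(Z<.045),"roof strip"); rect(P,((H<8)|(H>172))&(S>140)&(Z<.05)&(Z>.03),"lip"); rect(P,(Z<.026)&(Z>.015)&(S<60),"bed"); rect(P,(Z<.05)&(Z>.003)&(S<60),"plate+bed")
E
```

```text
TCP [ 488.2 -273.1  176.2] ang -20.5 | tool shift [-552.1  -84.9  178.8] twist 0.009 F [-0.1  0.6 -5.8] gap 0.669 t 13.4 j6 1.22
roof strip 1090 c [ 528.3 -422.4] size [46.8 21.2] longaxis deg -21.4 z [0.0329 0.0356 0.0368]
lip 389 c [ 367.9 -341.9] size [24.8 21.8] longaxis deg 68.1 z [0.0321 0.0366 0.0379]
bed 5917 c [ 449.2 -366.7] size [156.2  41.6] longaxis deg -22.0 z [0.0185 0.0197 0.0209]
plate+bed 13927 c [ 458.6 -370.6] size [255.2  90.7] longaxis deg -21.6 z [0.0047 0.0183 0.0217]
```

View pics/w6.png

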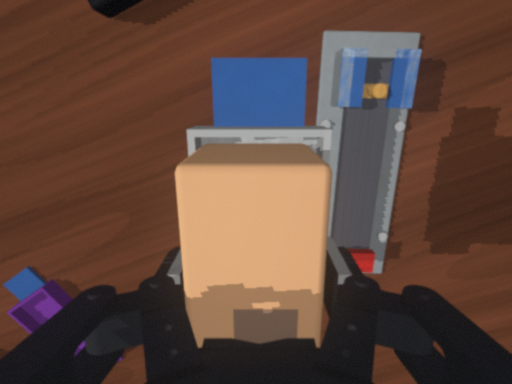

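The cradle is clear on the right: roof strips at (352,78) and (404,78), brass stop (375,91), red lip (362,261). The pan is held level. I'll measure the cradle features along its own axis.

```bash
python3 - <<'E'
from h import *
d=np.load("pics/w6.npz"); P=d["P"]; im=d["im"]; Z=P[...,2]
hsv=cv2.cvtColor(im,cv2.COLOR_RGB2HSV).astype(int); H,S,V=[hsv[...,i] for i in range(3)]
uu,vv=np.meshgrid(np.arange(512),np.arange(384))
reg=(uu>300)&(uu<430)&(vv<290)&(Z<.06)
bed=reg&(Z>.017)&(Z<.023)&(S<60)&(vv>110)&(vv<245)&(uu>334)
a=np.radians(-21.6)
# refine angle by bed right edge & plate right edge
for n,m in (("bedR",reg&(Z>.015)&(Z<.024)&(S<70)),("plateR",reg&(Z>.003)&(Z<.05)&(S<90))):
    E=np.array([P[v,np.nonzero(m[v])[0].max()] for v in range(115,235)])
    f=cv2.fitLine(E[:,:2].astype(np.float32),cv2.DIST_HUBER,0,.01,.01).ravel(); print(n,np.degrees(np.arctan(f[1]/f[0])).round(2))
C=np.array([.4586,-.3706])
def loc(q): w=(q[:,:2]-C)*1000; return np.c_[w@[np.cos(a),np.sin(a)],w@[-np.sin(a),np.cos(a)],q[:,2]*1000]
def pr(n,m): print(n,m.sum(),np.percentile(loc(P[m]),[1,5,50,95,99],axis=0).round(1).tolist())
blue=reg&(H>95)&(H<125)&(S>110)&(Z>.028)
pr("roofL",blue&(uu<380)); pr("roofR",blue&(uu>380)); pr("lip",reg&((H<8)|(H>172))&(S>140)&(Z>.032)); pr("bed",bed)
br=reg&(H>10)&(H<28)&(S>120)&(V>120)&(uu>355)&(uu<395)&(vv>75)&(vv<105); pr("brass",br)
pl=reg&(Z>.002)&(Z<.05)&(S<90); pr("plate",pl)
o=get_obs(); print("tcp in cradle",loc(np.array([o["position"]])))
E
```

```text
bedR -22.23
plateR -21.7
roofL 625 [[60.9, 11.8, 34.1], [62.6, 12.4, 34.7], [82.5, 17.5, 35.8], [99.4, 22.5, 36.9], [100.9, 24.5, 37.6]]
roofR 1094 [[60.7, -32.3, 30.7], [62.5, -30.5, 32.9], [80.4, -19.9, 35.6], [100.3, -12.5, 36.8], [105.5, -12.1, 37.3]]
lip 370 [[-105.7, -18.9, 32.4], [-103.8, -18.0, 33.6], [-91.6, -9.7, 36.7], [-84.4, 2.1, 37.9], [-84.2, 5.2, 38.3]]
bed 5360 [[-81.8, -19.5, 18.0], [-74.5, -17.8, 18.6], [-5.3, 0.4, 19.7], [51.1, 18.7, 20.9], [55.6, 20.3, 21.3]]
brass 301 [[68.8, -11.6, 27.5], [69.1, -6.3, 28.5], [73.9, 2.6, 41.9], [79.3, 7.4, 43.6], [79.9, 7.9, 44.1]]
plate 14783 [[-106.8, -43.7, 4.0], [-78.6, -40.0, 4.8], [31.0, 0.4, 18.7], [120.6, 38.4, 35.3], [125.7, 44.2, 36.5]]
tcp in cradle [[ -8.15762435 101.44550946 176.48387625]]
```

{"api": "play_rows", "payload": {"plan": [{"jaw": -1, "xyz": [-12, 25, 0], "twist": 0}, {"jaw": -1, "xyz": [-15, 30, 0], "twist": 0}, {"jaw": -1, "xyz": [-14, 28, 0], "twist": 0}, {"jaw": -1, "xyz": [-8.8, 18, 0], "twist": 0.021}, {"jaw": -1, "xyz": [0, 0, 40], "twist": 0}, {"jaw": -1, "xyz": [0, 0, 45], "twist": 0}, {"jaw": -1, "xyz": [0, 0, 30], "twist": 0}, {"jaw": -1, "xyz": [0, 0, 11], "twist": 0}]}}

```text
t: 14.25
position: [0.4056, -0.3493, 0.0488]
eef_rot: [[0.93, -0.367, -0.005], [-0.367, -0.93, 0.006], [-0.007, -0.004, -1.0]]
force: [-0.5, 1.3, -4.9]
finger_gap: 0.665
gripper_force: 60.1
```

```bash
cat >> h.py <<'E'
def chk(save=None):
    go(406.2,-350.3,36,-21.7)
    c=vision.camera("wrist"); Q=toolcloud(c); im=c["image"]
    if save: cv2.imwrite("pics/"+save+".png",im[...,::-1])
    hsv=cv2.cvtColor(im,cv2.COLOR_RGB2HSV).astype(int); H,S,V=[hsv[...,i] for i in range(3)]
    uu,vv=np.meshgrid(np.arange(512),np.arange(384))
    n=(H>95)&(H<125)&(S>110)&(uu>200)&(uu<315)&(vv<150)&(Q[...,2]<30)
    q=Q[n]; k=np.polyfit(q[:,0],q[:,2],1); print("nose tilt deg",np.degrees(np.arctan(k[0])).round(2),"tip x",np.percentile(q[:,0],99).round(1),"top z at 75",np.polyval(k,75).round(1),"y",np.percentile(q[:,1],[1,99]).round(1))
    b=(H<25)&(V>150)&(uu>215)&(uu<290)&(vv>170)&(vv<215); q=Q[b]; k=np.polyfit(q[:,0],q[:,2],1); print("block top tilt",np.degrees(np.arctan(k[0])).round(2))
    w=(H<100)&(uu>320)
    return c,Q
E
python3 - <<'E'
from h import *
chk("w7")
E
```

```text
TCP [ 405.6 -349.3   48.8] ang -21.6 | tool shift [ 1.   0.8 12.8] twist 0.003 F [-0.5  1.3 -4.9] gap 0.665 t 14.25 j6 1.03
nose tilt deg 1.54 tip x 89.7 top z at 75 -5.4 y [-19.3  19.5]
block top tilt -26.31
```

{"api": "play_rows", "payload": {"plan": [{"jaw": -1, "xyz": [0.5, 0.5, 9], "twist": 0}, {"jaw": -1, "xyz": [0, 0, 2], "twist": 0}, {"jaw": -1, "xyz": [0, 0, 1], "twist": 0}, {"jaw": -1, "xyz": [0, 0, 1], "twist": 0}]}}

```text
t: 14.7
position: [0.4084, -0.3527, 0.0404]
eef_rot: [[0.93, -0.369, 0.001], [-0.369, -0.93, -0.002], [0.002, 0.001, -1.0]]
force: [-1.1, -0.2, -5.4]
finger_gap: 0.67
gripper_force: 60.1
```

{"api": "play_rows", "payload": {"plan": [{"jaw": -1, "xyz": [0, 0, 1], "twist": 0}, {"jaw": -1, "xyz": [0, 0, 0.5], "twist": 0}]}}

```text
t: 14.9
position: [0.408, -0.3523, 0.0383]
eef_rot: [[0.929, -0.369, 0.001], [-0.369, -0.929, -0.001], [0.001, 0.001, -1.0]]
force: [0.1, 0.9, -5.0]
finger_gap: 0.663
gripper_force: 60.1
```

{"api": "play_rows", "payload": {"plan": [{"jaw": -1, "xyz": [0, 0, 1], "twist": 0}, {"jaw": -1, "xyz": [0, 0, 0], "twist": 0}]}}

```text
t: 15.1
position: [0.4078, -0.352, 0.0368]
eef_rot: [[0.929, -0.369, -0.0], [-0.369, -0.929, 0.0], [-0.0, -0.0, -1.0]]
force: [-0.5, 0.3, -4.8]
finger_gap: 0.661
gripper_force: 60.1
```

```bash
python3 - <<'E'
from h import *
chk("w8")
E
```

```text
TCP [ 407.8 -352.    36.8] ang -21.7 | tool shift [-2.1 -1.   0.8] twist 0.001 F [-0.5  0.3 -4.8] gap 0.661 t 15.1 j6 1.03
nose tilt deg 1.92 tip x 89.8 top z at 75 -5.6 y [-19.3  19.6]
block top tilt -18.08
```

{"api": "play_rows", "payload": {"plan": [{"jaw": -1, "xyz": [0, -0.7, 1], "twist": 0}, {"jaw": -1, "xyz": [0, 0, 1], "twist": 0}, {"jaw": -1, "xyz": [0, 0, 0], "twist": 0}]}}

```text
t: 15.45
position: [0.4082, -0.3515, 0.0354]
eef_rot: [[0.929, -0.369, 0.0], [-0.369, -0.929, -0.0], [0.0, 0.0, -1.0]]
force: [0.3, 0.9, 0.5]
finger_gap: 0.668
gripper_force: 61.0
```

{"api": "play_rows", "payload": {"plan": [{"jaw": -1, "xyz": [0, 0, 1], "twist": 0}, {"jaw": -1, "xyz": [0, 0, 0], "twist": 0}]}}

```text
t: 15.65
position: [0.4083, -0.3515, 0.0351]
eef_rot: [[0.929, -0.369, 0.0], [-0.369, -0.929, -0.0], [0.001, 0.0, -1.0]]
force: [-0.4, 1.9, 8.4]
finger_gap: 0.666
gripper_force: 61.8
```

{"api": "play_rows", "payload": {"plan": [{"jaw": -1, "xyz": [0, 0, 1], "twist": 0}, {"jaw": -1, "xyz": [0, 0, 0], "twist": 0}]}}

```text
t: 15.85
position: [0.4086, -0.3517, 0.0345]
eef_rot: [[0.929, -0.369, 0.001], [-0.369, -0.929, -0.001], [0.002, 0.001, -1.0]]
force: [-0.0, 0.7, 10.8]
finger_gap: 0.664
gripper_force: 62.1
```

```bash
python3 - <<'E'
from h import *
chk("w9")
E
```

```text
TCP [ 408.6 -351.7   34.5] ang -21.7 | tool shift [-2.8 -0.4 -1.5] twist 0.001 F [-0.   0.7 10.8] gap 0.664 t 15.85 j6 1.03
nose tilt deg 3.79 tip x 89.3 top z at 75 -3.1 y [-19.2  19.7]
block top tilt -25.44
```

{"api": "play_rows", "payload": {"plan": [{"jaw": -1, "xyz": [0, 0, 1], "twist": 0}, {"jaw": -1, "xyz": [0, 0, 1], "twist": 0}, {"jaw": -1, "xyz": [0, 0, 0], "twist": 0}]}}

```text
t: 16.2
position: [0.4094, -0.352, 0.0328]
eef_rot: [[0.929, -0.37, 0.003], [-0.37, -0.929, -0.002], [0.003, 0.001, -1.0]]
force: [2.6, 2.4, 11.7]
finger_gap: 0.661
gripper_force: 62.7
```

```bash
python3 - <<'E'
from h import *
chk("w10")
E
```

```text
TCP [ 409.4 -352.    32.8] ang -21.7 | tool shift [-3.6 -0.4 -3.2] twist -0.0 F [ 2.6  2.4 11.7] gap 0.661 t 16.2 j6 1.03
nose tilt deg 5.2 tip x 88.3 top z at 75 0.2 y [-19.3  19.6]
block top tilt -25.85
```

{"api": "play_rows", "payload": {"plan": [{"jaw": -1, "xyz": [0, 0, 1], "twist": 0}, {"jaw": -1, "xyz": [0, 0, 1], "twist": 0}, {"jaw": -1, "xyz": [0, 0, 0], "twist": 0}]}}

```text
t: 16.55
position: [0.4102, -0.3525, 0.0309]
eef_rot: [[0.929, -0.37, 0.004], [-0.37, -0.929, -0.003], [0.005, 0.002, -1.0]]
force: [4.0, 3.4, 11.0]
finger_gap: 0.667
gripper_force: 63.0
```

```bash
python3 - <<'E'
from h import *
chk("w11")
E
```

```text
TCP [ 410.2 -352.5   30.9] ang -21.7 | tool shift [-4.5 -0.6 -5.1] twist -0.001 F [ 4.   3.4 11. ] gap 0.667 t 16.55 j6 1.03
nose tilt deg 3.82 tip x 111.9 top z at 75 4.1 y [-19.4  19.8]
block top tilt -25.88
```

{"api": "play_rows", "payload": {"plan": [{"jaw": -1, "xyz": [0, 0, -2], "twist": 0}, {"jaw": -1, "xyz": [0, 0, -2], "twist": 0}, {"jaw": -1, "xyz": [0, 0, 0], "twist": 0}]}}

```text
t: 16.9
position: [0.4076, -0.3511, 0.0324]
eef_rot: [[0.929, -0.369, -0.001], [-0.369, -0.929, 0.001], [-0.001, -0.0, -1.0]]
force: [0.4, 1.0, -5.9]
finger_gap: 0.66
gripper_force: 61.2
```

```bash
sed -i 's/(vv<150)&(Q\[...,2\]<30)/(vv<150)\&(Q[...,2]<30)\&(Q[...,0]<91)/' h.py; python3 - <<'E'
from h import *
c,Q=chk("w12"); im=c["image"]
for v in range(40,140,7): print(v,Q[v,262].round(1),im[v,262])
E
```

```text
TCP [ 407.6 -351.1   32.4] ang -21.7 | tool shift [-1.6 -0.2 -3.6] twist 0.001 F [ 0.4  1.  -5.9] gap 0.66 t 16.9 j6 1.03
nose tilt deg 9.06 tip x 88.0 top z at 75 2.9 y [-19.1  19.8]
block top tilt -24.78
40 [99.3  1.6 10.9] [82 82 89]
47 [96.7  1.6 12.6] [82 82 89]
54 [93.6  1.6 11.8] [83 85 90]
61 [90.6  1.6 12.2] [82 82 90]
68 [86.8  1.6  3.9] [ 61  96 154]
75 [83.9  1.6  4.2] [ 57  99 160]
82 [81.   1.6  4.7] [ 57  97 161]
89 [77.9  1.6  4.3] [ 58 100 162]
96 [74.9  1.6  3.1] [ 59  99 161]
103 [  72.9    0.2 -142.3] [ 60 100 163]
110 [68.7  1.6  4.6] [ 60  99 163]
117 [65.6  1.6  3. ] [ 65 101 164]
124 [62.4  1.7  2.5] [ 65 101 162]
131 [ 60.6   1.5 -12.3] [178 181 184]
138 [56.   1.7  1.9] [182 184 183]
```

View pics/w12.png

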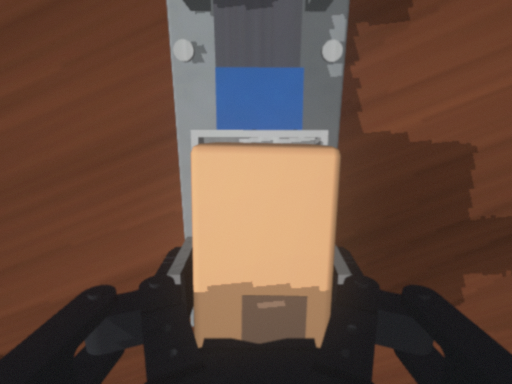

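Nose (rows 68–128, columns 217–303) is centred over the bed (columns 215–303), about 3 mm above it and tilted about 7° nose-down. Going forward under the roof.

{"api": "play_rows", "payload": {"plan": [{"jaw": -1, "xyz": [6, 0, 0], "twist": 0}, {"jaw": -1, "xyz": [8, 0, 0], "twist": 0}, {"jaw": -1, "xyz": [7, 0, 0.5], "twist": 0}, {"jaw": -1, "xyz": [4, 0, 0.5], "twist": 0}, {"jaw": -1, "xyz": [0, 0, 0], "twist": 0}]}}

```text
t: 17.45
position: [0.4322, -0.3612, 0.0317]
eef_rot: [[0.93, -0.369, 0.001], [-0.369, -0.93, -0.001], [0.001, 0.001, -1.0]]
force: [-0.4, 1.0, -4.7]
finger_gap: 0.662
gripper_force: 61.2
```

```bash
python3 - <<'E'
from h import *
c,Q=chk("w13"); im=c["image"]
for v in list(range(10,66,7))+list(range(68,140,10)): print(v,Q[v,225].round(1),Q[v,262].round(1),Q[v,295].round(1),im[v,262])
E
```

```text
TCP [ 432.2 -361.2   31.7] ang -21.6 | tool shift [-28.2  -0.5  -4.3] twist 0.001 F [-0.4  1.  -4.7] gap 0.662 t 17.45 j6 1.05
nose tilt deg 1.58 tip x 90.7 top z at 75 2.0 y [-20.7  20.8]
block top tilt -26.41
10 [107.7 -13.5  -3.4] [106.3   1.4  -9.3] [107.7  14.7  -3.6] [207 158  85]
17 [105.4 -13.6  -2.8] [103.2   1.4 -12.1] [105.   14.7  -4.3] [207 159  85]
24 [102.7 -13.7  -3.6] [101.1   1.4 -11.1] [102.4  14.8  -4.8] [206 158  85]
31 [100.1 -13.7  -3.7] [ 98.5   1.4 -11.7] [100.   14.9  -4.5] [204 156  83]
38 [ 97.5 -13.8  -3.7] [ 96.3   1.4 -10.5] [97.4 15.  -4.6] [125  97  57]
45 [ 94.8 -13.9  -4.1] [95.9  1.5  2.3] [95.  15.2 -3.1] [125  96  56]
52 [ 92.3 -14.   -3.4] [94.5  1.6 12.1] [92.3 15.3 -3.6] [62 61 68]
59 [ 89.5 -14.   -4.3] [91.6  1.6 13.3] [89.4 15.2 -5.2] [60 61 67]
68 [ 86.7 -14.9   3.6] [86.9  1.6  5.2] [86.9 16.5  5.5] [ 60  94 153]
78 [ 82.6 -15.1   3.6] [82.7  1.6  5.7] [82.6 16.4  3.5] [ 58  99 162]
88 [ 78.3 -15.1   2.5] [78.4  1.6  4.2] [78.4 16.7  4.2] [ 57  99 163]
98 [ 74.  -15.3   3. ] [74.   1.6  3.2] [74.  16.6  2.6] [ 60  99 162]
108 [ 69.6 -15.4   2.9] [69.6  1.6  3.2] [69.6 16.8  2.7] [ 60 100 163]
118 [ 65.2 -15.5   2. ] [65.1  1.6  2.9] [65.2 16.8  1.2] [ 64 102 166]
128 [ 60.7 -15.5   0.6] [60.6  1.7  2.7] [60.8 16.9  0.8] [ 70 103 163]
138 [ 56.  -15.8   1.9] [56.1  1.7  0.9] [56.1 17.2  1.5] [178 178 178]
```

View pics/w13.png

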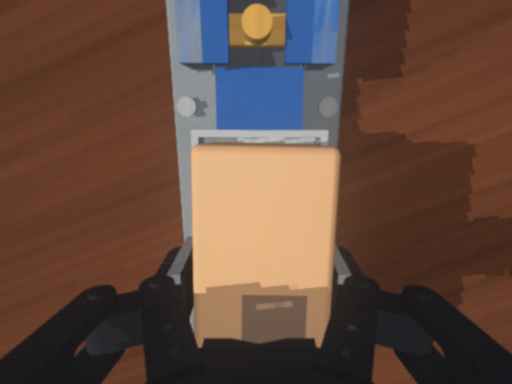

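Nose tip (row 67) is right at the roof's front edge (row 63). The brass stop's face (row ~44) is about 8 mm farther, and the nose is centred to about 1 mm. Pushing in, in stages.

{"api": "play_rows", "payload": {"plan": [{"jaw": -1, "xyz": [3, -0.6, 0.6], "twist": 0}, {"jaw": -1, "xyz": [4, 0, 0], "twist": 0}, {"jaw": -1, "xyz": [2, 0, 0], "twist": 0}, {"jaw": -1, "xyz": [2, 0, 0], "twist": 0}, {"jaw": -1, "xyz": [0, 0, 0], "twist": 0}], "grip_force": 70}}

```text
t: 18.0
position: [0.4409, -0.3636, 0.0311]
eef_rot: [[0.929, -0.369, -0.002], [-0.369, -0.929, 0.001], [-0.002, -0.001, -1.0]]
force: [-3.2, 0.3, -4.6]
finger_gap: 0.66
gripper_force: 78.9
```

{"api": "play_rows", "payload": {"plan": [{"jaw": -1, "xyz": [2, 0, 0], "twist": 0}, {"jaw": -1, "xyz": [2, 0, 0], "twist": 0}, {"jaw": -1, "xyz": [2, 0, 0], "twist": 0}, {"jaw": -1, "xyz": [0, 0, 0], "twist": 0}]}}

```text
t: 18.4
position: [0.4458, -0.3654, 0.031]
eef_rot: [[0.929, -0.369, -0.003], [-0.369, -0.929, 0.003], [-0.004, -0.001, -1.0]]
force: [-7.3, 0.7, -2.7]
finger_gap: 0.657
gripper_force: 79.0
```

```bash
python3 - <<'E'
from h import *
c,Q=chk("w14"); im=c["image"]
for v in list(range(4,140,7)): print(v,Q[v,225].round(1),Q[v,262].round(1),Q[v,295].round(1),im[v,225],im[v,262])
o=get_obs(); p=np.array(o["position"])*1000-[443.4,-365.1,0]; print("seat x",p@[.929,-.37,0],"y",p@[.37,.929,0],"Fx",np.array(o["force"])@[.929,-.37,0])
E
```

```text
TCP [ 445.8 -365.4   31. ] ang -21.7 | tool shift [-42.4   0.6  -4.9] twist 0.001 F [-7.3  0.7 -2.7] gap 0.657 t 18.4 j6 1.07
nose tilt deg -10.94 tip x 90.6 top z at 75 -0.3 y [-23.9  22.5]
block top tilt -24.91
4 [109.5 -13.3  -4.7] [113.8   1.5  11.4] [109.3  14.4  -5.6] [ 55  98 160] [64 63 68]
11 [106.4 -13.1  -7.3] [111.3   1.6  12.2] [107.3  14.7  -3.9] [ 56  96 159] [63 62 68]
18 [104.7 -13.5  -4. ] [107.8   1.5   9.3] [104.6  14.7  -4.8] [ 55  97 159] [64 62 67]
25 [102.  -13.5  -5.1] [105.4   1.6  11.1] [102.   14.7  -5.2] [ 56  97 159] [64 63 68]
32 [ 99.5 -13.6  -4.7] [ 98.2   1.4 -11.7] [99.4 14.8 -5.7] [ 56  97 159] [205 157  85]
39 [ 96.7 -13.5  -6.4] [ 95.7   1.4 -12.2] [96.8 14.9 -5.8] [ 59  98 162] [205 158  85]
46 [ 94.  -13.5  -7.3] [ 93.3   1.4 -11.3] [94.2 15.  -5.7] [ 57  98 161] [205 157  85]
53 [ 91.7 -13.9  -4.8] [ 90.7   1.4 -12.4] [91.5 15.  -6.7] [ 57  98 160] [204 157  86]
60 [ 89.1 -14.   -4.4] [ 88.1   1.4 -13.1] [89.  15.2 -4.9] [ 59  99 161] [203 156  85]
67 [ 86.4 -14.1  -4.4] [86.9  1.5  1. ] [86.5 15.5 -3.7] [ 56  98 162] [103  94 110]
74 [ 83.5 -
[... 226 characters left out ...]
61] [ 60 100 163]
95 [ 75.2 -14.4  -4.8] [75.3  1.6  3.4] [75.2 15.7 -5.3] [ 58  98 159] [ 60 100 164]
102 [ 72.2 -15.4   3.1] [72.3  1.6  1.8] [72.3 16.7  2.8] [ 61 100 164] [ 63 102 166]
109 [ 69.2 -15.4   2.4] [69.2  1.6  2. ] [69.2 16.7  1.3] [ 60 100 162] [ 61 102 164]
116 [ 66.1 -15.4   1.3] [66.1  1.6  1.3] [66.1 16.9  2.3] [ 65 101 162] [ 65 103 167]
123 [ 63.  -15.5   1.3] [62.9  1.6  2. ] [62.9 16.9  1.7] [ 65 102 162] [ 66 103 165]
130 [ 61.  -14.1 -12.2] [ 61.    1.5 -11.9] [ 61.   15.5 -11.9] [149 158 172] [148 157 173]
137 [ 56.6 -15.6   1.1] [ 58.2   1.5 -13. ] [ 58.2  15.4 -13. ] [162 163 162] [163 164 164]
seat x 2.1740279895436943 y 0.5492385509630333 Fx -6.2402076576803704
```

{"api": "play_rows", "payload": {"plan": [{"jaw": -1, "xyz": [2, 0, 0], "twist": 0}, {"jaw": -1, "xyz": [2, 0, 0], "twist": 0}, {"jaw": -1, "xyz": [2, 0, 0], "twist": 0}, {"jaw": -1, "xyz": [1.5, 0, 0], "twist": 0}, {"jaw": -1, "xyz": [1.5, 0, 0], "twist": 0}, {"jaw": -1, "xyz": [0, 0, 0], "twist": 0}]}}

```text
t: 19.05
position: [0.4525, -0.368, 0.0309]
eef_rot: [[0.929, -0.369, -0.006], [-0.369, -0.929, 0.005], [-0.008, -0.002, -1.0]]
force: [-10.7, 0.5, -1.6]
finger_gap: 0.659
gripper_force: 79.2
```

```bash
cat >> h.py <<'E'
def st(save):
    o=get_obs(); p=np.array(o["position"])*1000-[443.4,-365.1,0]; print("seat x",(p@[.929,-.37,0]).round(2),"y",(p@[.37,.929,0]).round(2),"z",p[2].round(2),"F along",(np.array(o["force"])@[.929,-.37,0]).round(1),"Fz",round(o["force"][2],1),"t",o["t"])
    c=vision.camera("wrist"); Q=toolcloud(c); im=c["image"]; cv2.imwrite("pics/"+save+".png",im[...,::-1])
    # tool-x of roof front edge (depth step at col 225,295), nose tip (brass->blue at col 262), tongue z, front rim z
    for u in (225,295):
        z=Q[60:150,u,2]; i=np.nonzero(np.diff(z)>4)[0]; print("col",u,"steps",[(int(k+60),Q[k+60,u].round(1).tolist()) for k in i[:2]])
    H=cv2.cvtColor(im,cv2.COLOR_RGB2HSV)[:,262].astype(int); b=(H[:,0]>95)&(H[:,0]<125)&(H[:,1]>110); v=np.nonzero(b[:135])[0]
    q=Q[v,262]; q=q[q[:,2]>-30]; k=np.polyfit(q[:,0],q[:,2],1); print("tip",q[:,0].max().round(1),"tongue z@70",np.polyval(k,70).round(1),"slope deg",np.degrees(np.arctan(k[0])).round(1))
    return c,Q
E
python3 - <<'E'
from h import *
st("w15")
E
```

```text
seat x 9.5 y 0.68 z 30.85 F along -10.1 Fz -1.6 t 19.05
col 225 steps [(114, [67.2, -14.7, -4.8]), (119, [72.9, 0.2, -142.3])]
col 295 steps [(115, [66.8, 16.2, -4.0]), (137, [58.2, 15.4, -13.1])]
tip 86.9 tongue z@70 2.5 slope deg 5.8
```

{"api": "play_rows", "payload": {"plan": [{"jaw": -1, "xyz": [1.5, 0, 0], "twist": 0}, {"jaw": -1, "xyz": [0.8, 0, 0], "twist": 0}, {"jaw": -1, "xyz": [0, 0, 1.5], "twist": 0}, {"jaw": -1, "xyz": [0, 0, 1.5], "twist": 0}, {"jaw": -1, "xyz": [0, 0, 1], "twist": 0}, {"jaw": -1, "xyz": [0, 0, 0], "twist": 0}]}}

```text
t: 19.7
position: [0.454, -0.3682, 0.0274]
eef_rot: [[0.929, -0.369, -0.007], [-0.369, -0.929, 0.006], [-0.009, -0.003, -1.0]]
force: [-12.5, 4.3, 4.6]
finger_gap: 0.663
gripper_force: 79.9
```

```bash
python3 - <<'E'
from h import *
st("w16")
E
```

```text
seat x 11.0 y 1.05 z 27.42 F along -13.2 Fz 4.6 t 19.7
col 225 steps [(119, [65.4, -14.2, -9.6]), (137, [58.2, -14.0, -13.6])]
col 295 steps [(69, [72.9, 0.2, -142.3]), (119, [65.3, 15.7, -8.7])]
tip 87.2 tongue z@70 1.4 slope deg 5.3
```

{"api": "play_rows", "payload": {"plan": [{"jaw": -1, "xyz": [0, -0.5, 1.5], "twist": 0}, {"jaw": -1, "xyz": [0, 0, 1.5], "twist": 0}, {"jaw": -1, "xyz": [0, 0, 1.5], "twist": 0}, {"jaw": -1, "xyz": [0, 0, 0], "twist": 0}], "grip_force": 50}}

```text
t: 20.15
position: [0.4536, -0.3676, 0.0229]
eef_rot: [[0.929, -0.369, -0.008], [-0.369, -0.929, 0.006], [-0.01, -0.003, -1.0]]
force: [-14.7, 2.8, 4.9]
finger_gap: 0.659
gripper_force: 80.1
```

```bash
python3 - <<'E'
from h import *
st("w17")
E
```

```text
seat x 10.42 y 1.5 z 22.9 F along -14.7 Fz 4.9 t 20.15
col 225 steps [(118, [66.0, -13.8, -13.3]), (138, [58.3, -13.6, -17.7])]
col 295 steps [(82, [72.9, 0.2, -142.3]), (118, [66.0, 15.1, -13.8])]
tip 87.8 tongue z@70 -2.4 slope deg 2.3
```

{"api": "play_rows", "payload": {"plan": [{"jaw": -1, "xyz": [0, 0.6, 1.5], "twist": 0}, {"jaw": -1, "xyz": [0, 0, 1.5], "twist": 0}, {"jaw": -1, "xyz": [0, 0, 0.8], "twist": 0}, {"jaw": -1, "xyz": [0, 0, 0], "twist": 0}]}}

```text
t: 20.6
position: [0.4529, -0.3674, 0.0188]
eef_rot: [[0.929, -0.369, -0.009], [-0.369, -0.93, 0.008], [-0.011, -0.004, -1.0]]
force: [-13.8, 3.0, 3.8]
finger_gap: 0.66
gripper_force: 80.3
```

```bash
python3 - <<'E'
from h import *
st("w18")
E
```

```text
seat x 9.7 y 1.44 z 18.84 F along -13.9 Fz 3.8 t 20.6
col 225 steps [(117, [66.6, -13.4, -17.2]), (139, [58.0, -13.5, -18.3])]
col 295 steps [(117, [66.6, 14.6, -17.3]), (139, [58.2, 14.7, -19.6])]
tip 88.7 tongue z@70 -5.7 slope deg -1.1
```

Flat, with the tail down inside the lip. Now I'll let it back under the lip.

{"api": "play_rows", "payload": {"plan": [{"jaw": -1, "xyz": [-2, 0, 0], "twist": 0}, {"jaw": -1, "xyz": [-2, 0, 0], "twist": 0}, {"jaw": -1, "xyz": [-2, 0, 0], "twist": 0}, {"jaw": -1, "xyz": [-2, 0, 0], "twist": 0}, {"jaw": -1, "xyz": [-1, 0, 0], "twist": 0}, {"jaw": -1, "xyz": [0, 0, 0], "twist": 0}]}}

```text
t: 21.25
position: [0.4481, -0.3657, 0.019]
eef_rot: [[0.93, -0.369, -0.003], [-0.369, -0.93, 0.003], [-0.004, -0.002, -1.0]]
force: [-6.1, 3.2, -0.0]
finger_gap: 0.659
gripper_force: 79.8
```

```bash
python3 - <<'E'
from h import *
st("w19")
E
```

```text
seat x 4.57 y 1.19 z 19.02 F along -6.8 Fz -0.0 t 21.25
col 225 steps [(103, [72.0, -13.2, -17.6]), (139, [58.1, -13.4, -19.7])]
col 295 steps [(81, [72.9, 0.2, -142.3]), (103, [72.0, 14.4, -17.8])]
tip 88.3 tongue z@70 -5.2 slope deg 0.4
```

{"api": "play_rows", "payload": {"plan": [{"jaw": -1, "xyz": [-2, 0, 0], "twist": 0}, {"jaw": -1, "xyz": [-2, 0, 0], "twist": 0}, {"jaw": -1, "xyz": [-1, 0, 0], "twist": 0}, {"jaw": -1, "xyz": [0, 0, 0], "twist": 0}]}}

```text
t: 21.7
position: [0.4442, -0.3642, 0.0189]
eef_rot: [[0.93, -0.369, -0.001], [-0.369, -0.93, 0.002], [-0.002, -0.001, -1.0]]
force: [-4.3, 4.1, -1.0]
finger_gap: 0.656
gripper_force: 79.6
```

```bash
python3 - <<'E'
from h import *
st("w20")
E
```

```text
seat x 0.43 y 1.09 z 18.89 F along -5.5 Fz -1.0 t 21.7
col 225 steps [(92, [76.1, -13.1, -16.8]), (138, [58.5, -13.4, -19.6])]
col 295 steps [(92, [76.1, 14.2, -18.1]), (93, [75.8, 14.7, -14.1])]
tip 88.3 tongue z@70 -5.0 slope deg 0.0
```

{"api": "play_rows", "payload": {"plan": [{"jaw": 0.4, "xyz": [0, 0, 0], "twist": 0}, {"jaw": 0.5, "xyz": [0, 0, 0], "twist": 0}, {"jaw": 1, "xyz": [0, 0, 0], "twist": 0}, {"jaw": 1, "xyz": [0, 0, 0], "twist": 0}, {"jaw": 1, "xyz": [0, 0, 0], "twist": 0}]}}

```text
t: 22.25
position: [0.4453, -0.3662, 0.0192]
eef_rot: [[0.929, -0.369, 0.001], [-0.369, -0.929, -0.001], [0.002, 0.001, -1.0]]
force: [-0.0, -0.3, -0.4]
finger_gap: 1.0
gripper_force: 0.0
```

{"api": "play_rows", "payload": {"plan": [{"jaw": 1, "xyz": [0, 0, -10], "twist": 0}, {"jaw": 1, "xyz": [0, 0, -25], "twist": 0}, {"jaw": 1, "xyz": [0, 0, -40], "twist": 0}, {"jaw": 1, "xyz": [0, 0, -45], "twist": 0}, {"jaw": 1, "xyz": [-20, 0, -30], "twist": 0}, {"jaw": 1, "xyz": [-20, 0, 0], "twist": 0}, {"jaw": 1, "xyz": [0, 0, 0], "twist": 0}]}}

```text
t: 22.95
position: [0.406, -0.3495, 0.1706]
eef_rot: [[0.929, -0.37, -0.0], [-0.37, -0.929, -0.0], [-0.0, 0.0, -1.0]]
force: [0.6, 0.7, -0.9]
finger_gap: 1.001
gripper_force: 0.0
```

```bash
python3 - <<'E'
from h import *
c,P=shot("wrist","w21"); Z=P[...,2]; im=c["image"]; go(0,0,0,0)
hsv=cv2.cvtColor(im,cv2.COLOR_RGB2HSV).astype(int); H,S,V=[hsv[...,i] for i in range(3)]
q=rect(P,(Z>.06)&(Z<.085)&(H<30),"block top")
A=np.c_[q[:,:2],np.ones(len(q))]; k=np.linalg.lstsq(A,q[:,2],rcond=None)[0]; print("tilt deg",np.degrees(k[:2]).round(2))
ex=np.array([.929,-.37]); ey=np.array([.37,.929]); S0=np.array([.4434,-.3651])
w=P[...,:2]-S0; X=(w@ex)*1000; Y=(w@ey)*1000
m=(H>95)&(H<125)&(S>110)
uu,vv=np.meshgrid(np.arange(512),np.arange(384))
for n,mm in (("roof",m&(Z>.031)&(Z<.042)&(abs(Y)<25)),("tongue",m&(Z>.019)&(Z<.029)&(abs(Y)<25)),("rim",(S<60)&(Z>.035)&(Z<.041)&(abs(Y)<35)&(abs(X)<70)),("lip",((H<8)|(H>172))&(S>140)&(Z>.03)&(Z<.045))):
    if mm.sum(): print(n,mm.sum(),np.percentile(X[mm],[1,50,99]).round(1),np.percentile(Y[mm],[1,99]).round(1),np.percentile(Z[mm],[5,50,95]).round(4))
E
```

```text
TCP [ 407.1 -350.3  170. ] ang -21.7 | tool shift [-507.9 -174.8  169.5] twist -0.379 F [ 1.  -0.   0.4] gap 1.004 t 23.0 j6 1.03
block top 8416 c [ 444.2 -365.5] size [109.4  48.1] longaxis deg -22.6 z [0.0724 0.0737 0.0749]
tilt deg [-0.14  0.01]
roof 1270 [ 76.1  93.1 109. ] [-22.7  23.1] [0.0341 0.0356 0.0369]
tongue 1182 [62.3 72.7 86.2] [-18.1  19.6] [0.0225 0.0238 0.025 ]
rim 498 [-59.6   6.4  58.5] [-27.8  30. ] [0.0365 0.0377 0.0389]
lip 855 [-89.2 -78.2 -68.4] [-18.3  19.8] [0.0349 0.0367 0.0378]
```

View pics/w21.png

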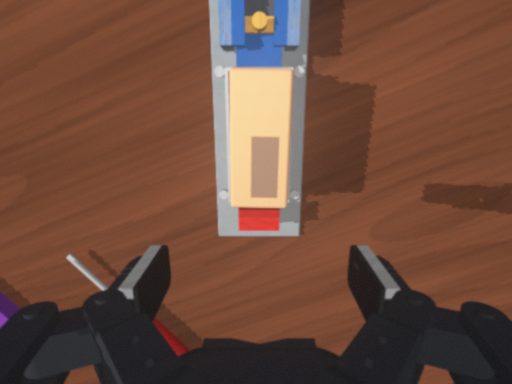

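The block (229–292, 67–207) lies flat in the pan, with its top at 73.7 mm. The nose is under the roof at (259,55), the tail is under the red lip at (259,219), and the gripper is clear.

```bash
python3 -c "
from rig import ticket
print(ticket.hand_in())"
```

```text
the job is handed in; nothing more can be done
None
```

The job is handed in. The last wrist picture shows the loaded pan flat on the bed, nose under the roof and tail under the red lip, block fully down and gripper clear. The spring stop read about 4.5 mm in just before I let go and was not re-measured. No verdict came back.

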